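# Pack kidney stones for the stone-analysis laboratory

### The arm

A 6-joint arm with a two-finger parallel gripper is mounted at the origin on a cart in front of the work surface, level with it; the furniture and walls round the work are solid. World frame = base frame: x ahead of the robot, y to its left, z up, the work surface at z = 0. Lengths are in mm, angles in rad, forces in N, time in s.
With the tool pointing down it reaches from about 275 to 975 mm from the base axis. Payload 8.4 kg.
Tool frame: the origin (TCP) lies midway between the tips of the shut fingers; the grasp point (between the pads) lies 19 mm behind it; x points along the fingers, y is the direction in which the jaws open and shut, and the axes are right-handed (so a half turn about x gives the same grasp; the last joint's range is limited). The gripper opens to 92 mm and grips with 3 to 60 N. Pads are 20 mm wide; open, the fingers measure 128 mm over their backs; the gripper's body (75 mm by 189 mm) begins 69 mm behind the grasp point.
Start: joints at [1.153, 0.353, 1.633, -0, 1.155, -0.002], TCP at [252.45, 571.749, 214.583] pointing down, gripper open.
Joint ranges: [-2.63, 2.63], [-0.92, 2.1], [0.06, 2.66], [-1.3, 4.44], [0, 2.69], [-3.02, 3.02]. Speed limits (rad/s): [2.22, 2.22, 2.79, 3.14, 3.14, 3.14].

### API

Orientations are given as a rotation vector (axis times angle).
In Python, from plant import robot, optics gives the robot as it stands.
- The arm moves only by the tool apply_moves, never from a script. Its argument "series" is a list of rows, each an object with "fingers": the finger opening in mm, from 0 to 91.9; "offset": the shift along the tool's x, y, z in mm, a list of three; "roll": the turn about the tool's x in degrees. A call has 1 to 12 rows; each row is the pose to reach, as a shift and turn from the pose commanded when the call began, along the tool's axes at that moment; what a row does not reach only later rows make up. A row lasts 1/12 s, in which the tool goes at most 41.7 mm and 7.16 degrees, less where a joint would pass 70% of its speed; a pose out of reach is approached as far as the arm can. A call with a gripper value outside its range is refused whole. The fingers move at their own pace and stop on an object; "newtons" is the grip in N (left out, the last holds). Time passes only in rows, so rows that repeat a pose let the fingers close. It gives the time, the measured TCP pose, the force and the opening at its end, in the units of the state.
- robot.sense(): the state, without advancing time (a new reading comes with each control period).
- optics.grab_frame(name): name is "scene" or "top" or "wrist"; returns a dict with "img" (384x512x3 uint8, red, green, blue), "range_z" (384x512 float32, mm along the optical axis (not along the pixel's ray), 0 where there is no reading), "fx", "fy", "cx", "cy" (pixels), "k1" (the pictures are not rectified: a ray, as slopes to the right and down, at radius r is drawn at 1 + k1 r^2 times it, then the intrinsics apply), "R" (3x3) and "t" (3): a world point X has camera coordinates R X + t. Camera axes: x right, y down, z forward; pixel columns grow to the right and rows downward; lengths in mm; the calibration is good to about 2 mm. A picture is of the moment at which its call begins.
- robot.job_done(): hands the job in, once; it reports no verdict.
The state is a dict: "clock": time; "joint_positions": joint angles; "joint_vel": joint speeds; "joint_efforts": joint torques, N m; "eef_pos": TCP position; "tool_rot": TCP orientation; "wrist_force": force on the tool from outside, world axes, zero at the start; "ft_torque": the same for the moment, N m; "finger_gap": finger opening in mm.
Only numpy, scipy, OpenCV 4.12 (cv2) and the standard library are available. Lean on these libraries where they do the work, as an engineer would, in place of code of your own. Each camera call takes 0.05 s, during which the arm holds its last target. There are 200 camera calls.

### The job

Pack the kidney stones for dispatch: with the hand scoop, and never touching a stone with the fingers, scoop every stone out of the steel tray and tip it into the white pot inside the open transport case. Then shut the case, hook the wire loop of its draw latch over the keeper on the lid and press the latch lever down flat. Leave the used scoop lying flat in the empty tray, and do not push the cup, bottles or timer about.

Things in the scene. Friction and masses are not known exactly. Their poses are not given: they have to be found in the camera images.
- case: grey transport case, fixed: lower half 96 deep (x) x 106 wide (y) x 70 mm high, walls 4 mm, origin under its middle, front (latch side) faces its -x. A white round pot, inside 76 mm wide at the mouth and 53 deep, stands in its middle in black foam (foam top 54 mm up)
- pot_mouth (a point): centre of the pot's mouth, level with its rim, 60 mm above the worktop, 10 mm below the case's rim
- case_lid (a joint): lid hinge along the case's y at the back top rim (case x=+48, z=70 mm): 0 shut, 1.45 to 1.7 rad as found (about upright). Stiff: stays where left, about 1.2 N at its edge moves it. Lid is 96 x 106 x 30 mm
- lid_edge (a point): middle of the lid's free edge, at its outer (top) face; from the hinge 96 mm along the lid and 30 mm out; x, y, z as the case's when shut
- keeper (a point): the seat in the hooked steel keeper on the lid's front where the loop's bar must lie; axes as the lid. The seat is 8 mm wide between the lid's front and a lip 4.5 mm high; keeper 32 mm wide, sticking out 12.5 mm. Shut, it is 83 mm above the worktop and 53 mm in front (-x) of the case's middle
- latch_lever (a joint): draw-latch lever, 34 mm wide, 47 mm long, pivot along the case's y at case x=-57, z=52 mm: 0 = flat, tip down against the case's front; pi/2 = sticking straight out to the front; 1.7 to 1.95 as found. Stays where left (1 N at its tip moves it). With the loop hooked it needs about 2 N near the end, passes centre at about 0.2 and stays at 0
- lever_tip (a point): the lip at the lever's tip, 45 mm from the pivot, to push down and in on
- latch_loop (a joint): wire loop's hinge in the lever, 14 mm from the lever's pivot, along y. latch_loop minus latch_lever is the loop's lean from upright towards the front (negative: leaning back to the lid); about 0.4 to 0.65 as found, resting against a stop (latch_loop 2.35). Swings freely and falls to the side it leans (inwards with the lid open: onto the rim). Loop is 42 mm long; arms 20 mm either side of the middle
- loop_bar (a point): middle of the loop's cross bar: 6 mm thick, 46 mm wide along y, sprung 3 N/mm along the loop (closing the lever stretches it 3 mm). It passes over the keeper's lip and leans on the lid's front once swung back with the lever sticking out; it is then about 91 mm up, the lip's top 84.5 mm
- tray: fixed steel tray 165 (x) x 92 (y) x 20 mm high, upright walls and floor 2.5 mm thick; origin under its middle
- scoop: loose steel hand scoop, 140 g: flat blade 48 long (x) x 54 mm wide, 1.6 mm thick, side walls 24 mm high (ending 10 mm before the nose), back wall 30 mm high, nose to its +x; origin under the middle of the blade. Starts lying on the worktop
- scoop_grip (a point): middle of the scoop's black level handle: 16 wide (y) x 18 high, 66 mm long along x; this point is 60 mm behind the blade's middle and 55 mm above its underside; axes as the scoop
- stone_1: one kidney stone: a brown, lumpy, roundish piece about 24 mm across, 11 g, slippery, rolls a little; origin at its middle. Six to eight of stone_1..8 are there, lying in the tray (None if absent)
- stone_2: one kidney stone: a brown, lumpy, roundish piece about 24 mm across, 11 g, slippery, rolls a little; origin at its middle. Six to eight of stone_1..8 are there, lying in the tray (None if absent)
- stone_3: one kidney stone: a brown, lumpy, roundish piece about 24 mm across, 11 g, slippery, rolls a little; origin at its middle. Six to eight of stone_1..8 are there, lying in the tray (None if absent)
- stone_4: one kidney stone: a brown, lumpy, roundish piece about 24 mm across, 11 g, slippery, rolls a little; origin at its middle. Six to eight of stone_1..8 are there, lying in the tray (None if absent)
- stone_5: one kidney stone: a brown, lumpy, roundish piece about 24 mm across, 11 g, slippery, rolls a little; origin at its middle. Six to eight of stone_1..8 are there, lying in the tray (None if absent)
- stone_6: one kidney stone: a brown, lumpy, roundish piece about 24 mm across, 11 g, slippery, rolls a little; origin at its middle. Six to eight of stone_1..8 are there, lying in the tray (None if absent)
- stone_7: one kidney stone: a brown, lumpy, roundish piece about 24 mm across, 11 g, slippery, rolls a little; origin at its middle. Six to eight of stone_1..8 are there, lying in the tray (None if absent)
- stone_8: one kidney stone: a brown, lumpy, roundish piece about 24 mm across, 11 g, slippery, rolls a little; origin at its middle. Six to eight of stone_1..8 are there, lying in the tray (None if absent)
- specimen_cup: bystander: white cup with orange cap, 62 x 62 x 64 mm, origin underneath
- dropper_bottle_a: bystander: brown dropper bottle, 30 mm wide, 94 high, origin underneath
- dropper_bottle_b: bystander: brown dropper bottle, 26 mm wide, 87 high, origin underneath
- timer: bystander: white lab timer on its stand, 54 x 62 x 69 mm, origin underneath

How it is judged:
By the outcome, as a careful person would: the job done as asked, in the order asked, and still so for the second after the job is handed in, with the robot touching nothing.
Of stone_1, stone_2, stone_3, stone_4, stone_5, stone_6, stone_7, stone_8 only 6 to 8 are there at a start; the rules pass over those that are not, and their reading is None.
At some moment in a run one of scoop may be knocked a few centimetres aside while the robot is not near it.
It also fails if it takes over 210 s, if anything falls off the work surface, if the arm or the gripper's body presses on something with over 40 N, if the wrist force passes 120 N, or if a joint passes its speed limit or range.

## Working session

There is one attempt and no reset: what is moved stays moved. The work goes in short steps, Python scripts to look and compute and a tool call to move; the robot and the scene stay as the last step left them, time stands still between calls to the robot, and variables do not carry over. Pictures are saved under pics/ and viewed, about 12 in all and at most 16, crops included, and the job is handed in when it is done.

Besides the shell and the picture viewer there is one more tool, called after "Request:" as a command line: name --argument value ..., lists and objects as JSON in quotes. apply_moves: Moves the arm, as the interface text tells. Its arguments: {"type":"object","properties":{"series":{"type":"array","items":{"type":"object","properties":{"fingers":{"type":"number"},"offset":{"type":"array","items":{"type":"number"}},"roll":{"type":"number"}}}},"newtons":{"type":"number"}},"required":["series"]}

```bash
ls; mkdir -p pics
cat > h.py <<'E'
import numpy as np, cv2
from plant import robot, optics
from scipy.spatial.transform import Rotation as Ro
def grab(n):
    f=optics.grab_frame(n); return f
def save(f,name,crop=None,scale=1):
    im=f["img"][:,:,::-1]
    if crop: im=im[crop[1]:crop[3],crop[0]:crop[2]]
    im=cv2.resize(im,None,fx=scale,fy=scale,interpolation=cv2.INTER_CUBIC); cv2.imwrite("pics/"+name,im)
def cloud(f):
    K=np.array([[f["fx"],0,f["cx"]],[0,f["fy"],f["cy"]],[0,0,1.]])
    h,w=f["range_z"].shape
    v,u=np.mgrid[:h,:w]
    p=cv2.undistortPoints(np.stack([u,v],-1).reshape(-1,1,2).astype(float),K,np.array([f["k1"],0,0,0.])).reshape(h,w,2)
    z=f["range_z"].astype(float)
    c=np.dstack([p[...,0]*z,p[...,1]*z,z])
    X=(c-f["t"])@f["R"]; X[z==0]=np.nan
    return X
def proj(f,P):
    K=np.array([[f["fx"],0,f["cx"]],[0,f["fy"],f["cy"]],[0,0,1.]])
    return cv2.projectPoints(np.array(P,float).reshape(-1,1,3),cv2.Rodrigues(np.array(f["R"]))[0],np.array(f["t"],float),K,np.array([f["k1"],0,0,0.]))[0].reshape(-1,2)
def state():
    s=robot.sense(); R=Ro.from_rotvec(s["tool_rot"]).as_matrix()
    print("t",round(s["clock"],2),"tcp",np.round(s["eef_pos"],1),"gap",round(s["finger_gap"],1),"F",np.round(s["wrist_force"],1),"q",np.round(s["joint_positions"],2)); print("R cols x,y,z\n",np.round(R,3)); return s,R
E
python3 - <<'E'
from h import *
state()
for n in("scene","top"):
    f=grab(n); save(f,n+"0.png",scale=1.5); np.savez(n+"0.npz",**f)
    print(n,"cam pos",np.round(-np.array(f["R"]).T@f["t"]),"axis",np.round(np.array(f["R"])[2],2))
E
```

```text
pics
t 0.0 tcp [252.2 571.3 213.9] gap 92.0 F [-0.1 -0.1 -1. ] q [ 1.15  0.35  1.63 -0.    1.16 -0.  ]
R cols x,y,z
 [[-0.001  0.404  0.915]
 [-0.001  0.915 -0.404]
 [-1.    -0.001  0.   ]]
scene cam pos [ -35. 1063.  451.] axis [ 0.54 -0.74 -0.4 ]
top cam pos [ 319.  349. 1120.] axis [ 0.16  0.03 -0.99]
```

View pics/top0.png

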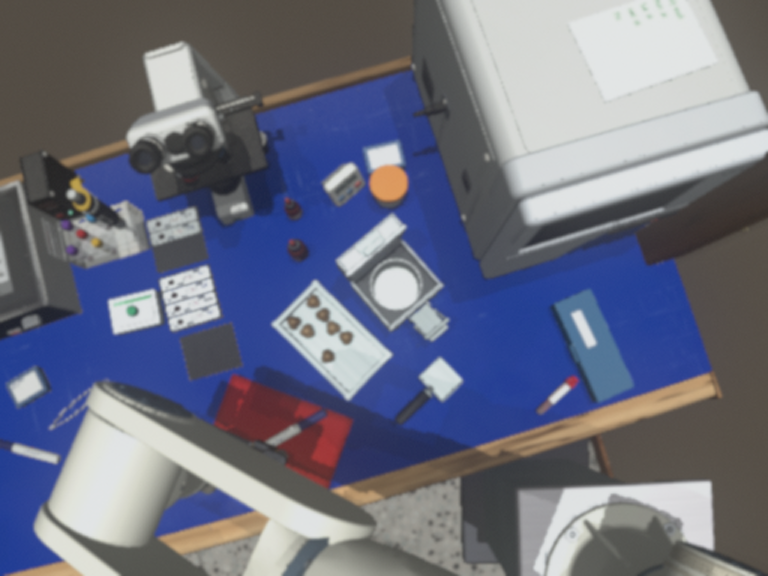

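View pics/scene0.png

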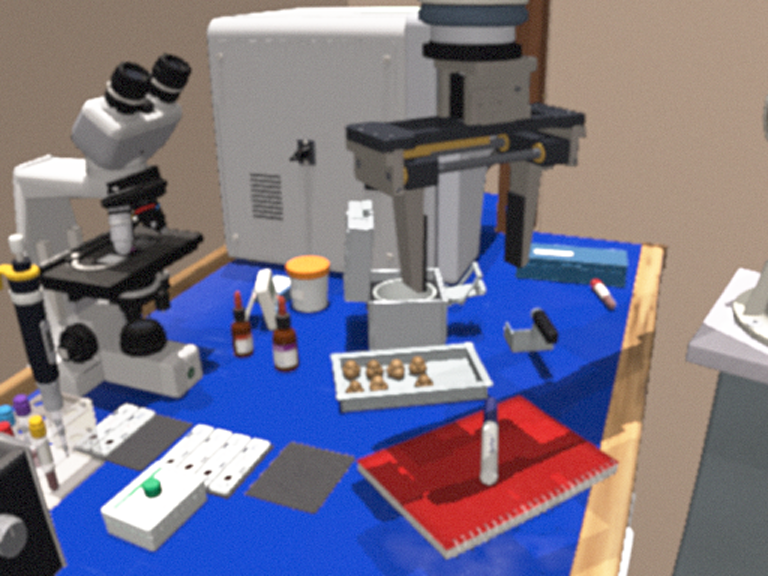

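```bash
cat >> h.py <<'E'
def ortho(X,img,x0,x1,y0,y1,s=2,zc=None):
    # image: columns = -y (left is +y), rows = -x (up is +x)
    H=int((x1-x0)*s);W=int((y1-y0)*s)
    im=np.zeros((H,W,3),np.uint8); hz=np.full((H,W),np.nan)
    m=np.isfinite(X[...,0])
    P=X[m];C=img[m]; o=np.argsort(P[:,2]); P=P[o];C=C[o]
    r=((x1-P[:,0])*s).astype(int); c=((y1-P[:,1])*s).astype(int)
    k=(r>=1)&(r<H-1)&(c>=1)&(c<W-1)
    r,c,P,C=r[k],c[k],P[k],C[k]
    for dr in(-1,0,1):
        for dc in(-1,0,1):
            im[r+dr,c+dc]=C; hz[r+dr,c+dc]=P[:,2]
    for a in range(int(np.ceil(x0/50))*50,int(x1),50): cv2.putText(im,str(a),(0,int((x1-a)*s)),0,.35,(0,255,0)); cv2.line(im,(0,int((x1-a)*s)),(W,int((x1-a)*s)),(0,200,0),1)
    for a in range(int(np.ceil(y0/50))*50,int(y1),50): cv2.putText(im,str(a),(int((y1-a)*s),10),0,.35,(0,255,0)); cv2.line(im,(int((y1-a)*s),0),(int((y1-a)*s),H),(0,200,0),1)
    return im,hz
E
python3 - <<'E'
from h import *
f=dict(np.load("top0.npz")); X=cloud(f)
for p in[(395,285),(332,338),(440,380),(412,405),(430,320),(370,245)]:
    v,u=int(p[1]/1.5),int(p[0]/1.5); print(p,np.round(X[v,u]))
P=X[np.isfinite(X[...,0])]
c0=X[int(338/1.5),int(332/1.5)]
im,hz=ortho(X,f["img"],c0[0]-160,c0[0]+200,c0[1]-280,c0[1]+150,1.6)
cv2.imwrite("pics/ortho0.png",im[:,:,::-1])
E
```

```text
(395, 285) [484. 348.  14.]
(332, 338) [401. 453.   4.]
(440, 380) [329. 279.   6.]
(412, 405) [291. 328.  64.]
(430, 320) [421. 296.  59.]
(370, 245) [517. 382. 181.]
```

View pics/ortho0.png

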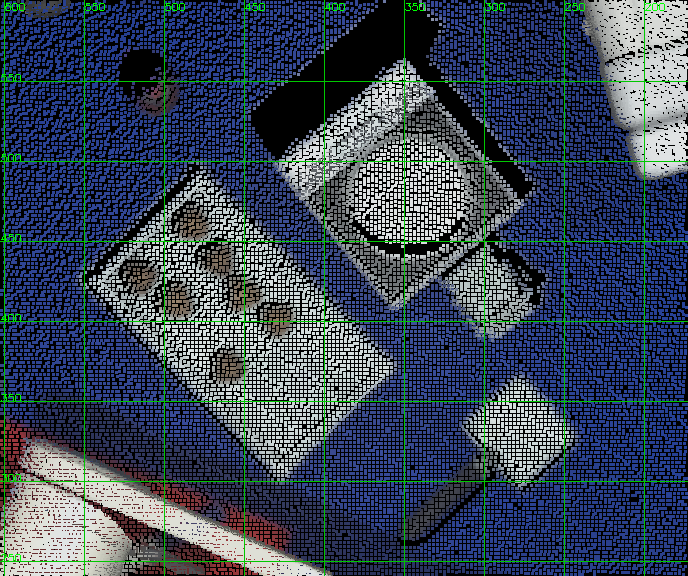

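```bash
cat >> h.py <<'E'
def rect(P,trim=.3):
    r=cv2.minAreaRect(P[:,:2].astype(np.float32)); return np.round(r[0],1),np.round(r[1],1),round(r[2],1)
def clus(X,img,c,rad,z0,z1,blue=False):
    i=img.astype(int); nb=(i[...,2]<i[...,0]*1.25+15) 
    m=np.isfinite(X[...,0])&(np.hypot(X[...,0]-c[0],X[...,1]-c[1])<rad)&(X[...,2]>z0)&(X[...,2]<z1)
    if not blue:m&=nb
    return m
def stones(X,img,c,rad):
    i=img.astype(int); br=(i[...,0]>i[...,2]*1.35)&(i[...,0]<220)&(i[...,0]>40)
    m=br&np.isfinite(X[...,0])&(np.hypot(X[...,0]-c[0],X[...,1]-c[1])<rad)&(X[...,2]<110)
    n,l,s,ce=cv2.connectedComponentsWithStats(m.astype(np.uint8),connectivity=4)
    return [np.r_[np.nanmedian(X[l==k],0).round(0),s[k,4]] for k in range(1,n) if s[k,4]>8]
E
python3 - <<'E'
from h import *
f=dict(np.load("top0.npz")); X=cloud(f); im=f["img"]
print("table z",np.nanmedian(X[clus(X,im,(350,380),40,-20,20,True)],0))
print("tray",rect(X[clus(X,im,(399,454),105,6,26)]))
m=clus(X,im,(480,348),85,62,80);print("caserim",rect(X[m]),m.sum())
m=clus(X,im,(480,348),75,57.,63);print("pot rim?",X[m].mean(0),m.sum())
m=clus(X,im,(332,277),42,-5,20);print("blade",rect(X[m]),m.sum())
m=clus(X,im,(285,321),50,40,90);print("handle",rect(X[m]),X[m].mean(0),np.percentile(X[m][:,2],[5,50,95]),m.sum())
m=clus(X,im,(420,294),45,30,110);Q=X[m];print("latch",rect(Q),m.sum(),np.percentile(Q[:,2],[2,50,98]))
m=clus(X,im,(520,380),80,120,200);print("lid",rect(X[m]),np.percentile(X[m][:,2],[5,50,95]),m.sum())
for s in stones(X,im,(399,454),100):print(s)
E
```

```text
table z [349.11522563 379.97517666   1.43140041]
tray (array([416.5, 433.4]), array([175.6, 154.6]), 44.4)
caserim (array([468.3, 339.3]), array([135.5, 106.8]), 39.5) 548
pot rim? [471.63038403 340.55430095  59.25172395] 335
blade (array([328.7, 281.5]), array([54. , 58.1]), 40.7) 434
handle (array([290.7, 323.4]), array([12.8, 70. ]), 42.9) [290.37482866 324.18517826  63.18612905] [59.76893451 63.84553151 67.5851389 ] 163
latch (array([427.2, 298.8]), array([67.8, 66.3]), 40.7) 517 [50.56126197 60.13111909 91.33922635]
lid (array([521.3, 382.3]), array([ 32.3, 107.7]), 39.5) [165.01485443 169.10411956 180.36784621] 716
[459. 482.  24.  13.]
[416. 451.  25.  11.]
[412. 492.  24.  11.]
[401. 429.  25.  13.]
```

Request:
apply_moves --series '[{"offset": [0,-205,122],"roll": 23.3,"fingers": 60},{"offset": [0,-205,122],"roll": 23.3,"fingers": 60},{"offset": [0,-205,122],"roll": 23.3,"fingers": 60},{"offset": [30,-205,122],"roll": 23.3,"fingers": 60},{"offset": [60,-205,122],"roll": 23.3,"fingers": 60},{"offset": [60,-205,122],"roll": 23.3,"fingers": 60},{"offset": [60,-205,122],"roll": 23.3,"fingers": 60},{"offset": [60,-205,122],"roll": 23.3,"fingers": 60}]'

```text
clock: 0.77
eef_pos: [280.4, 332.2, 153.3]
tool_rot: [0.642, 1.474, -0.647]
wrist_force: [0.5, 0.8, -0.7]
finger_gap: 59.6
```

Run:
```python
from h import *
state()
f=grab("wrist"); save(f,"wrist1.png",scale=1.2); np.savez("w1.npz",**f); X=cloud(f)
print("cam",np.round(-np.array(f["R"]).T@f["t"]),"axis",np.round(np.array(f["R"])[2],2), np.isfinite(X[...,0]).mean())
f2=grab("top");np.savez("top1.npz",**f2);
for F in(f,f2):
    X=cloud(F)
    m=clus(X,F["img"],(285,324),60,45,80);print(m.sum(), m.sum()>5 and (rect(X[m]),np.percentile(X[m][:,2],[5,50,95])))
X=cloud(f2)
print("tray",rect(X[clus(X,f2["img"],(399,454),105,6,26)]))
for s in stones(X,f2["img"],(399,454),100):print(s)
```

```text
t 0.77 tcp [280.4 332.2 153.3] gap 59.6 F [ 0.5  0.8 -0.7] q [ 0.87  0.14  2.08 -0.    0.93  0.12]
R cols x,y,z
 [[-0.002  0.734  0.679]
 [-0.003  0.679 -0.734]
 [-1.    -0.003  0.001]]
cam [226. 392. 323.] axis [ 0.19 -0.21 -0.96] 0.9960581461588541
1021 ((array([286.1, 326. ]), array([16.4, 68. ]), 40.7), array([59.26999457, 62.91753142, 64.39289975]))
0 False
tray (array([417.6, 434.4]), array([177.2, 154.9]), 44.4)
[459. 481.  24.  14.]
[416. 450.  26.  11.]
[412. 492.  24.  11.]
[401. 429.  24.  15.]
```

View pics/wrist1.png

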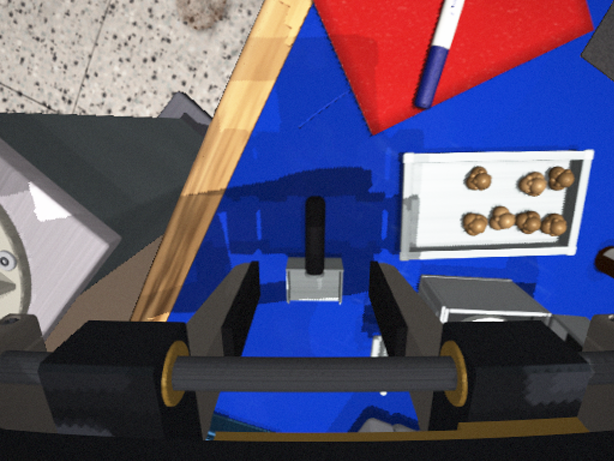

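Run:
```python
from h import *
f=dict(np.load("w1.npz")); X=cloud(f); im=f["img"]
i=im.astype(int)
m=clus(X,im,(399,454),108,15,24); 
P=X[m]
# tight: rotate by 45 and look at histogram
for a in(43,44,45,46,47):
    c,s=np.cos(np.radians(a)),np.sin(np.radians(a)); u=P[:,0]*c+P[:,1]*s; v=-P[:,0]*s+P[:,1]*c
    print(a,np.percentile(u,[.5,1,99,99.5]).round(1),np.percentile(v,[.5,1,50,99,99.5]).round(1))
print(rect(P),len(P))
for s in stones(X,im,(399,454),105):print(s)
m=clus(X,im,(325,283),42,-5,12);print("blade",rect(X[m]),m.sum())
m=clus(X,im,(478,345),85,66,76);print("case",rect(X[m]),m.sum())
```

```text
43 [511.1 511.5 683.4 684.2] [-22.5 -21.4  55.8 110.9 111.3]
44 [512.4 512.7 684.3 685. ] [-33.4 -32.2  45.1  99.8  99.8]
45 [513.2 513.5 685.1 685.8] [-43.8 -43.   34.5  89.1  89.5]
46 [513.5 514.1 685.9 686.5] [-54.2 -53.5  24.   79.6  79.9]
47 [513.4 514.3 686.5 687.4] [-65.1 -63.6  13.3  70.   70.7]
(array([408.5, 439.9]), array([174.9, 135.6]), 45.0) 4874
[365. 458.  18. 293.]
[422. 512.  16. 330.]
[406. 490.  16. 315.]
[433. 465.  17. 911.]
[396. 428.  17. 282.]
blade (array([330.1, 279.4]), array([55.5, 49.1]), 42.0) 1043
case (array([452.5, 386. ]), array([113.7,  22.3]), 35.0) 688
```

Request:
apply_moves --series '[{"offset": [40,-2,-4],"roll": 1,"fingers": 45},{"offset": [80,-2,-4],"roll": 1,"fingers": 45},{"offset": [108,-2,-4],"roll": 1,"fingers": 40},{"offset": [108,-2,-4],"roll": 1,"fingers": 40},{"offset": [108,-2,-4],"roll": 1,"fingers": 5},{"offset": [108,-2,-4],"roll": 1,"fingers": 5},{"offset": [108,-2,-4],"roll": 1,"fingers": 5},{"offset": [108,-2,-4],"roll": 1,"fingers": 5},{"offset": [108,-2,-4],"roll": 1,"fingers": 5},{"offset": [108,-2,-4],"roll": 1,"fingers": 5}]' --newtons 50

```text
clock: 1.7
eef_pos: [277.9, 337.8, 47.9]
tool_rot: [0.659, 1.469, -0.654]
wrist_force: [-0.7, 2.5, 7.0]
finger_gap: 15.2
```

Request:
apply_moves --series '[{"offset": [-40,0,0],"roll": 0,"fingers": 5},{"offset": [-84,10,0],"roll": -7,"fingers": 5},{"offset": [-84,20,0],"roll": -14,"fingers": 5},{"offset": [-84,35,0],"roll": -21,"fingers": 5},{"offset": [-84,35,0],"roll": -28,"fingers": 5},{"offset": [-84,35,0],"roll": -35,"fingers": 5},{"offset": [-84,35,0],"roll": -42,"fingers": 5},{"offset": [-84,35,0],"roll": -49,"fingers": 5},{"offset": [-84,35,0],"roll": -56,"fingers": 5},{"offset": [-84,35,0],"roll": -63,"fingers": 5},{"offset": [-84,35,0],"roll": -70,"fingers": 5},{"offset": [-84,35,0],"roll": -77,"fingers": 5}]'

```text
clock: 2.7
eef_pos: [303.0, 359.6, 130.9]
tool_rot: [-0.4, 1.534, 0.4]
wrist_force: [0.7, 0.7, -1.6]
finger_gap: 15.6
```

Request:
apply_moves --series '[{"offset": [0,0,0],"roll": -7,"fingers": 5},{"offset": [0,0,0],"roll": -14,"fingers": 5},{"offset": [0,0,0],"roll": -16,"fingers": 5},{"offset": [0,0,0],"roll": -16,"fingers": 5}]'

```text
clock: 3.03
eef_pos: [303.0, 359.6, 130.9]
tool_rot: [-0.613, 1.482, 0.613]
wrist_force: [-0.9, 0.2, -1.8]
finger_gap: 15.7
```

Run:
```python
from h import *
state()
f=grab("wrist"); save(f,"wrist2.png",scale=1.2); np.savez("w2.npz",**f); X=cloud(f); im=f["img"]
P=X[clus(X,im,(397,453),108,14,24)]
for a in(44,45,46):
    c,s=np.cos(np.radians(a)),np.sin(np.radians(a)); u=P[:,0]*c+P[:,1]*s; v=-P[:,0]*s+P[:,1]*c
    k=(v>0); print(a,np.percentile(u[k],[1,3,97,99]).round(1),np.percentile(v,[.5,1,50,99,99.5]).round(1))
for s in stones(X,im,(399,454),105):print(s)
f=grab("top");np.savez("top2.npz",**f); save(f,"top2.png",(170,130,350,310),3)
```

```text
t 3.03 tcp [303.  359.6 130.9] gap 15.7 F [-0.9  0.2 -1.8] q [ 0.87  0.22  2.03 -0.    0.89 -1.49]
R cols x,y,z
 [[ 0.    -0.707  0.708]
 [-0.     0.708  0.707]
 [-1.    -0.    -0.   ]]
44 [511.5 512.3 683.7 684.7] [-35.8 -34.9  43.6  98.4  98.9]
45 [512.9 514.  684.5 685.9] [-45.2 -44.2  31.7  89.3  89.8]
46 [514.4 515.6 685.7 686.8] [-54.5 -53.6  19.8  80.2  80.7]
[454. 479.  17. 195.]
[423. 510.  17. 205.]
```

View pics/wrist2.png

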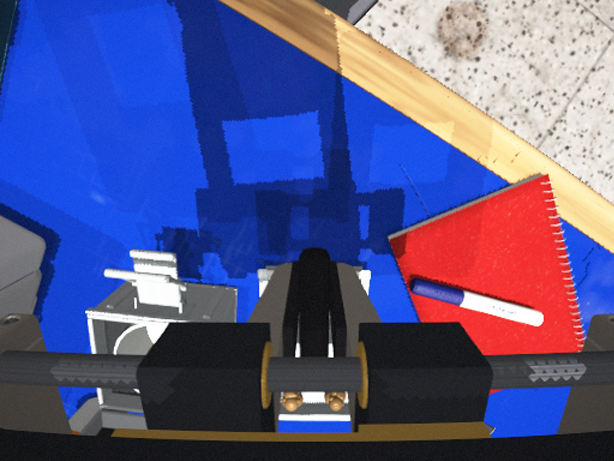

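```bash
cat >> h.py <<'E'
def pix2plane(f,uv,z):
    K=np.array([[f["fx"],0,f["cx"]],[0,f["fy"],f["cy"]],[0,0,1.]])
    p=cv2.undistortPoints(np.array(uv,float).reshape(-1,1,2),K,np.array([f["k1"],0,0,0.])).reshape(-1,2)
    R=np.array(f["R"]);o=-R.T@f["t"]; d=np.c_[p,np.ones(len(p))]@R
    return o+d*((z-o[2])/d[:,2])[:,None]
E
python3 - <<'E'
from h import *
for n,c,z in(("top0.npz",(399,454,10),20),("w1.npz",(399,454,10),20),("top0.npz",(330,279,2),1.6),("w1.npz",(330,279,2),1.6)):
    f=dict(np.load(n)); i=f["img"].astype(int)
    ok=(i.min(2)>115)&(i.max(2)-i.min(2)<60)
    ok=cv2.morphologyEx(ok.astype(np.uint8),cv2.MORPH_CLOSE,np.ones((3,3)))
    _,l=cv2.connectedComponents(ok,connectivity=4)
    uv=proj(f,[c])[0]; u,v=uv.astype(int)
    win=l[v-4:v+5,u-4:u+5]; k=np.bincount(win[win>0]).argmax()
    vv,uu=np.nonzero(l==k); P=pix2plane(f,np.c_[uu,vv],z)
    print(n,len(uu),rect(P))
f=dict(np.load("top2.npz"));R=np.array(f["R"])
# stones in top0 via colour on plane z=14
f=dict(np.load("top0.npz"));i=f["img"].astype(int);m=((i[...,0]-i[...,2])>25)&(i[...,0]<230)
n,l,s,ce=cv2.connectedComponentsWithStats(m.astype(np.uint8),connectivity=4)
a=np.radians(45);Q=np.array([[np.cos(a),np.sin(a)],[-np.sin(a),np.cos(a)]])
for k in range(1,n):
    if s[k,4]>12:
        P=pix2plane(f,[ce[k]],14)[0]
        if np.hypot(P[0]-399,P[1]-454)<100: print(s[k,4],P.round(),(Q@P[:2]).round())
E
```

```text
top0.npz 2814 (array([398.3, 452.1]), array([177.5, 103. ]), 44.7)
w1.npz 9882 (array([396.2, 452.1]), array([175.1, 101. ]), 44.4)
top0.npz 484 (array([329.2, 280.3]), array([56.2, 56.6]), 43.1)
w1.npz 1107 (array([334.4, 273. ]), array([57. , 37.6]), 41.4)
23 [461. 483.  14.] [667.  15.]
15 [439. 468.  14.] [641.  20.]
14 [428. 517.  14.] [668.  63.]
28 [417. 451.  14.] [614.  24.]
28 [412. 493.  14.] [640.  57.]
22 [401. 430.  14.] [587.  20.]
17 [371. 461.  14.] [588.  64.]
```

View pics/top2.png

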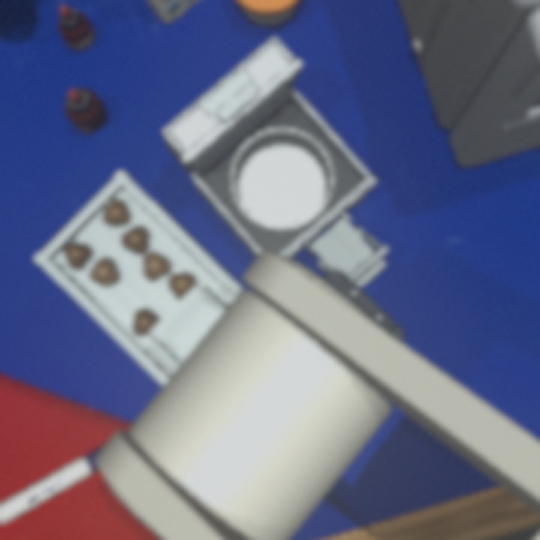

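Run:
```python
from h import *
f=dict(np.load("top2.npz"));X=cloud(f)
tcp=np.array([303,359.6]);d=np.array([.7071,.7071]);n=np.array([-.7071,.7071])
P=X[np.isfinite(X[...,0])];u=(P[:,:2]-tcp)@d;v=(P[:,:2]-tcp)@n
k=(u>45)&(u<125)&(abs(v)<45)&(P[:,2]>30)&(P[:,2]<135)
u,v,z=u[k],v[k],P[k,2]
for lo in range(70,120,5):
    j=(z>lo)&(z<lo+5)
    if j.sum()>3:print(lo,j.sum(),np.percentile(u[j],[2,50,98]).round(1),np.percentile(v[j],[2,50,98]).round(1))
j=(z>78)&(z<90)
A=np.c_[u[j],v[j],np.ones(j.sum())];print("plane",np.linalg.lstsq(A,z[j],rcond=None)[0])
```

```text
80 195 [ 73.4  89.1 103.4] [-26.3  -0.4  23.2]
85 125 [ 72.6  88.6 104.4] [-25.3  -2.2  24.5]
90 9 [71.8 77.5 93.1] [-8.5 24.5 24.7]
95 4 [ 96.9  98.9 101. ] [-27.9  -1.1  25.7]
105 12 [75.5 83.9 92.2] [-27.7  -1.1  25.6]
plane [-5.06134222e-03  5.45823451e-03  8.50481321e+01]
```

Request:
apply_moves --series '[{"offset": [20,-14,4.5],"fingers": 5},{"offset": [50,-14,4.5],"fingers": 5},{"offset": [68,-14,4.5],"fingers": 5},{"offset": [76,-14,4.5],"fingers": 5},{"offset": [81,-14,4.5],"fingers": 5},{"offset": [81.5,-14,4.5],"fingers": 5},{"offset": [81.5,-14,12],"fingers": 5},{"offset": [81.5,-14,20],"fingers": 5},{"offset": [81.5,-14,28],"fingers": 5},{"offset": [81.5,-14,36],"fingers": 5}]' --newtons 60

```text
schema error: expected keys fingers, offset, roll
```

Run:
```python
from h import *
state()
f=grab("top");g=grab("scene");
a=cv2.resize(f["img"][130:290,180:340],None,fx=2.4,fy=2.4,interpolation=2);b=cv2.resize(g["img"][190:290,200:360],None,fx=2.4,fy=2.4,interpolation=2)
b=np.vstack([b,np.zeros((a.shape[0]-b.shape[0],b.shape[1],3),np.uint8)]);cv2.imwrite("pics/s3.png",np.hstack([a,b])[:,:,::-1])
```

```text
t 3.13 tcp [303.1 359.7 130.8] gap 15.7 F [ 0.6  1.  -1.5] q [ 0.87  0.22  2.03 -0.    0.89 -1.48]
R cols x,y,z
 [[ 0.    -0.704  0.71 ]
 [ 0.     0.71   0.704]
 [-1.     0.     0.   ]]
```

View pics/s3.png

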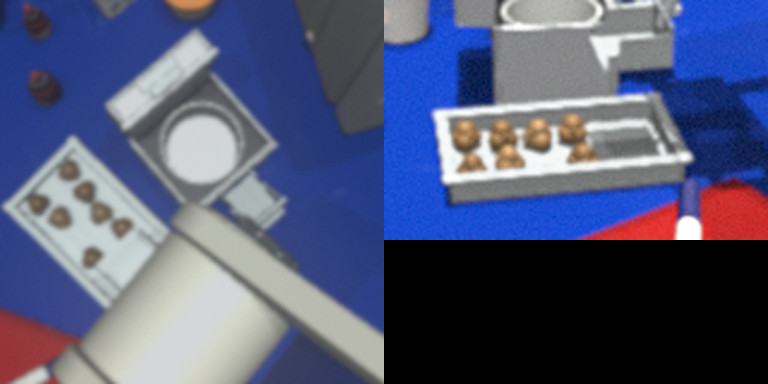

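Request:
apply_moves --series '[{"offset": [20,-14,4.5],"roll": 0,"fingers": 5},{"offset": [50,-14,4.5],"roll": 0,"fingers": 5},{"offset": [68,-14,4.5],"roll": 0,"fingers": 5},{"offset": [76,-14,4.5],"roll": 0,"fingers": 5},{"offset": [81,-14,4.5],"roll": 0,"fingers": 5},{"offset": [81.5,-14,4.5],"roll": 0,"fingers": 5},{"offset": [81.5,-14,12],"roll": 0,"fingers": 5},{"offset": [81.5,-14,20],"roll": 0,"fingers": 5},{"offset": [81.5,-14,28],"roll": 0,"fingers": 5},{"offset": [81.5,-14,36],"roll": 0,"fingers": 5}]' --newtons 60

```text
clock: 4.07
eef_pos: [339.4, 376.4, 49.6]
tool_rot: [-0.612, 1.482, 0.613]
wrist_force: [0.5, -0.1, 0.8]
finger_gap: 15.4
```

Request:
apply_moves --series '[{"offset": [0,0,7],"roll": 0,"fingers": 5},{"offset": [0,0,14],"roll": 0,"fingers": 5},{"offset": [0,0,21],"roll": 0,"fingers": 5},{"offset": [0,0,28],"roll": 0,"fingers": 5}]'

```text
clock: 4.4
eef_pos: [359.0, 395.7, 49.3]
tool_rot: [-0.612, 1.482, 0.612]
wrist_force: [-1.1, -0.6, 4.9]
finger_gap: 15.3
```

```bash
cat >> h.py <<'E'
def uvs(f,z=14,mn=8,pr=True,thr=25):
    """stone blobs in tray frame (rel. tray centre)"""
    i=f["img"].astype(int);m=((i[...,0]-i[...,2])>thr)&(i[...,0]<235)
    n,l,s,ce=cv2.connectedComponentsWithStats(m.astype(np.uint8),connectivity=4); out=[]
    for k in range(1,n):
        if s[k,4]>=mn:
            P=pix2plane(f,[ce[k]],z)[0]; d=P[:2]-[398.3,452.1]
            if np.hypot(*d)<110: out.append((int(s[k,4]),round((d[0]+d[1])*.7071),round((d[1]-d[0])*.7071)))
    if pr: print(out)
    return out
E
python3 - <<'E'
from h import *
state()
f=grab("top");uvs(f);g=grab("scene");uvs(g);
np.savez("t3.npz",**f);np.savez("s3.npz",**g)
E
```

```text
t 4.4 tcp [359.  395.7  49.3] gap 15.3 F [-1.1 -0.6  4.9] q [ 0.83  0.43  1.95 -0.    0.75 -1.52]
R cols x,y,z
 [[ 0.    -0.706  0.709]
 [ 0.     0.709  0.706]
 [-1.     0.     0.   ]]
[(21, 69, -25), (18, 43, -32), (14, 54, -11), (12, 66, 24), (21, 41, 2), (25, 43, 23)]
[(522, 51, -1), (72, -14, 26)]
```

Request:
apply_moves --series '[{"offset": [0,0,7],"roll": 0,"fingers": 5},{"offset": [0,0,14],"roll": 0,"fingers": 5},{"offset": [0,0,21],"roll": 0,"fingers": 5},{"offset": [0,0,28],"roll": 0,"fingers": 5}]'

```text
clock: 4.83
eef_pos: [376.3, 413.7, 49.1]
tool_rot: [-0.614, 1.487, 0.612]
wrist_force: [-12.7, -3.1, 13.8]
finger_gap: 15.6
```

Run:
```python
from h import *
state()
f=grab("top");uvs(f)
```

```text
t 4.83 tcp [376.3 413.7  49.1] gap 15.6 F [-12.7  -3.1  13.8] q [ 0.83  0.47  1.9   0.    0.78 -1.53]
R cols x,y,z
 [[-0.004 -0.706  0.708]
 [-0.003  0.708  0.706]
 [-1.     0.001 -0.005]]
[]
```

Run:
```python
from h import *
f=grab("top");g=grab("scene")
a=cv2.resize(f["img"][120:260,170:340],None,fx=2.2,fy=2.2,interpolation=2);b=cv2.resize(g["img"][180:290,200:360],None,fx=2.6,fy=2.6,interpolation=2)
h=max(a.shape[0],b.shape[0]);p=lambda x:np.vstack([x,np.zeros((h-x.shape[0],x.shape[1],3),np.uint8)]);cv2.imwrite("pics/s4.png",np.hstack([p(a),p(b)])[:,:,::-1])
```

```text
(no output)
```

View pics/s4.png

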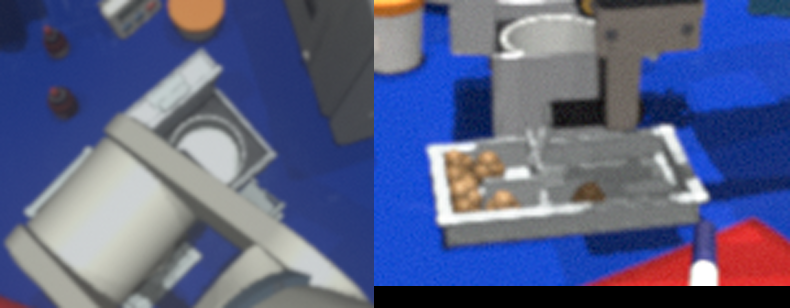

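Request:
apply_moves --series '[{"offset": [0,3,-4],"roll": 0,"fingers": 5},{"offset": [0,3,0],"roll": 0,"fingers": 5},{"offset": [0,0,4],"roll": 0,"fingers": 5},{"offset": [0,3,7],"roll": 0,"fingers": 5},{"offset": [0,0,10],"roll": 0,"fingers": 5}]'

```text
clock: 5.4
eef_pos: [382.2, 419.2, 49.0]
tool_rot: [-0.616, 1.49, 0.61]
wrist_force: [-14.4, -10.3, 22.3]
finger_gap: 15.6
```

```bash
cat >> h.py <<'E'
def scene_st(g,pr=True,ar=False):
    X=cloud(g);i=g["img"].astype(int);m=((i[...,0]-i[...,2])>30)&(i[...,0]<235)&np.isfinite(X[...,0])
    u=(X[...,0]+X[...,1])*.7071-601.3; v=(X[...,1]-X[...,0])*.7071-38.
    m&=(abs(u)<95)&(abs(v)<55)&(X[...,2]>0)&(X[...,2]<60)
    # split touching blobs by distance transform
    D=cv2.distanceTransform(m.astype(np.uint8),cv2.DIST_L2,3); pk=(D>=cv2.dilate(D,np.ones((5,5)))-1e-3)&(D>1.8)
    n,l,s,ce=cv2.connectedComponentsWithStats(pk.astype(np.uint8))
    o=[]
    for k in range(1,n):
        c,r=ce[k].astype(int); p=X[r-1:r+2,c-1:c+2].reshape(-1,3); p=np.nanmedian(p,0)
        o.append((round((p[0]+p[1])*.7071-601.3),round((p[1]-p[0])*.7071-38),round(p[2])))
    print(int(m.sum()),o)
E
python3 - <<'E'
from h import *
state()
scene_st(dict(np.load("scene0.npz")))
scene_st(grab("scene"))
E
```

```text
t 5.4 tcp [382.2 419.2  49. ] gap 15.6 F [-14.4 -10.3  22.3] q [ 0.83  0.48  1.88  0.    0.8  -1.53]
R cols x,y,z
 [[-0.006 -0.706  0.709]
 [-0.006  0.709  0.706]
 [-1.    -0.    -0.008]]
659 [(40, -13, 21), (35, -13, 21), (-14, -8, 16), (62, -13, 15), (14, -5, 15), (36, -7, 12), (-14, 31, 18), (39, 27, 19), (64, 31, 19)]
465 [(52, -14, 19), (65, -8, 22), (67, 23, 20), (-14, 32, 18), (40, 35, 19), (47, 35, 18)]
```

Request:
apply_moves --series '[{"offset": [-1.5,2,-3],"roll": 0,"fingers": 5},{"offset": [-1.5,3,3],"roll": 0,"fingers": 5},{"offset": [-1.5,0,5],"roll": 0,"fingers": 5},{"offset": [-1.5,3,8],"roll": 0,"fingers": 5},{"offset": [-1.5,0,11],"roll": 0,"fingers": 5}]'

```text
clock: 5.87
eef_pos: [386.7, 424.4, 49.8]
tool_rot: [-0.619, 1.498, 0.609]
wrist_force: [-27.1, -18.7, 32.8]
finger_gap: 15.4
```

Run:
```python
from h import *
state()
g=grab("scene");scene_st(g);save(g,"s5.png",(200,170,360,290),4)
```

```text
t 5.87 tcp [386.7 424.4  49.8] gap 15.4 F [-27.1 -18.7  32.8] q [ 0.83  0.49  1.85  0.    0.82 -1.53]
R cols x,y,z
 [[-0.012 -0.706  0.709]
 [-0.012  0.709  0.705]
 [-1.     0.    -0.017]]
434 [(72, -20, 22), (50, -13, 20), (74, 11, 32), (58, -14, 16), (74, 22, 29), (-13, 31, 18), (38, 34, 18), (69, 37, 21), (45, 35, 18)]
```

View pics/s5.png

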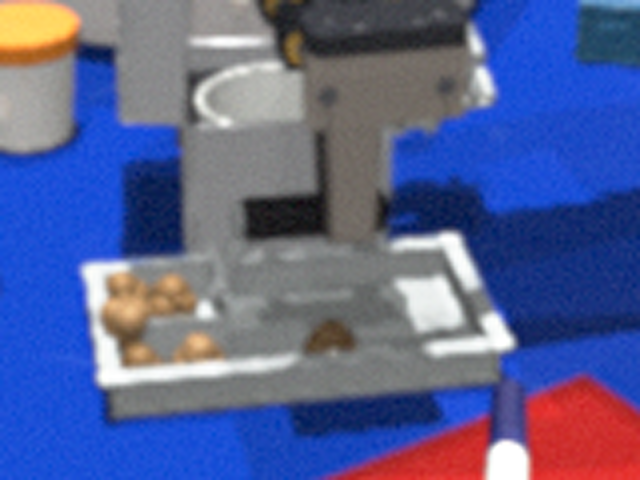

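Request:
apply_moves --series '[{"offset": [-1,0,-5],"roll": 0,"fingers": 5},{"offset": [-1,0,-9],"roll": 0,"fingers": 5},{"offset": [-1,0,-12],"roll": 0,"fingers": 5},{"offset": [-1,0,-15],"roll": 0,"fingers": 5},{"offset": [-1,0,-18],"roll": 0,"fingers": 5},{"offset": [-1,0,-18],"roll": 0,"fingers": 5}]'

```text
clock: 6.42
eef_pos: [379.9, 416.5, 51.3]
tool_rot: [-0.613, 1.483, 0.612]
wrist_force: [-0.1, -0.6, -2.0]
finger_gap: 15.3
```

Run:
```python
from h import *
state()
g=grab("scene");scene_st(g);save(g,"s6.png",(200,170,360,290),4)
```

```text
t 6.42 tcp [379.9 416.5  51.3] gap 15.3 F [-0.1 -0.6 -2. ] q [ 0.83  0.47  1.89 -0.    0.79 -1.53]
R cols x,y,z
 [[-0.    -0.706  0.709]
 [-0.001  0.709  0.706]
 [-1.    -0.    -0.001]]
483 [(61, -20, 19), (39, -14, 20), (59, -2, 23), (53, -2, 24), (69, 19, 23), (63, 19, 22), (-14, 31, 19), (69, 34, 21), (47, 34, 20), (40, 35, 20), (44, 36, 18)]
```

Request:
apply_moves --series '[{"offset": [0.5,2,3],"roll": 0,"fingers": 5},{"offset": [0.5,3,6],"roll": 0,"fingers": 5},{"offset": [0.5,3,9],"roll": 0,"fingers": 5},{"offset": [0,3,6],"roll": 0,"fingers": 5},{"offset": [-2,3,5],"roll": 0,"fingers": 5},{"offset": [-5,3,5],"roll": 0,"fingers": 5},{"offset": [-9,2,5],"roll": 0,"fingers": 5},{"offset": [-13,1,5],"roll": 0,"fingers": 5},{"offset": [-17,0,5],"roll": 0,"fingers": 5},{"offset": [-21,0,5],"roll": 0,"fingers": 5},{"offset": [-24,0,5],"roll": 0,"fingers": 5},{"offset": [-26,0,5],"roll": 0,"fingers": 5}]'

```text
clock: 7.47
eef_pos: [384.1, 420.7, 78.2]
tool_rot: [-0.612, 1.482, 0.612]
wrist_force: [0.6, 0.2, -1.2]
finger_gap: 15.4
```

Run:
```python
from h import *
state()
g=grab("scene");scene_st(g);save(g,"s7.png",(200,170,360,290),4)
```

```text
t 7.47 tcp [384.1 420.7  78.2] gap 15.4 F [ 0.6  0.2 -1.2] q [ 0.83  0.43  1.86  0.    0.84 -1.53]
R cols x,y,z
 [[ 0.    -0.705  0.709]
 [ 0.001  0.709  0.705]
 [-1.     0.     0.001]]
405 [(37, -17, 48), (64, -19, 46), (51, -4, 51), (-14, 32, 18), (43, 34, 21), (68, 35, 20)]
```

View pics/s7.png

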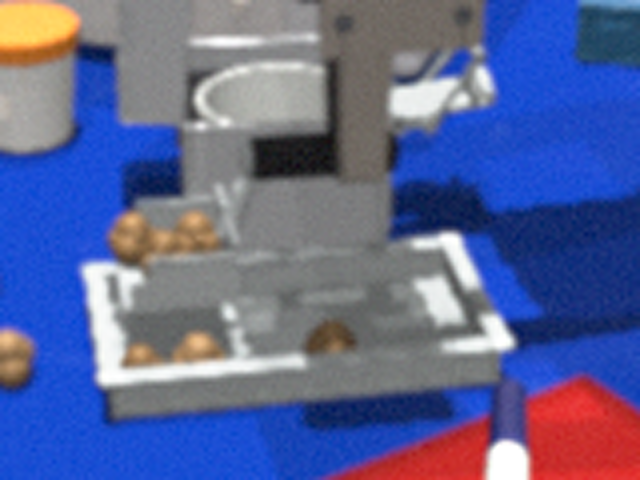

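Run:
```python
from h import *
f=dict(np.load("top0.npz"));X=cloud(f)
P=X[np.isfinite(X[...,0])]
d=np.hypot(P[:,0]-478,P[:,1]-346)
# pot interior: deep points z<45 within 60
k=(d<60)&(P[:,2]<40)&(P[:,2]>4);print("pot inside pts",k.sum(),P[k].mean(0).round(1),cv2.minEnclosingCircle(P[k][:,:2].astype(np.float32)))
# front/side rims of case: rotate
a=np.radians(39.5);c,s=np.cos(a),np.sin(a)
U=(P[:,0]-474)*c+(P[:,1]-342)*s;V=-(P[:,0]-474)*s+(P[:,1]-342)*c
k=(abs(U)<70)&(abs(V)<75)&(P[:,2]>62)&(P[:,2]<80);print("rim U,V",np.percentile(U[k],[1,5,95,99]).round(1),np.percentile(V[k],[1,5,95,99]).round(1))
k2=k&(abs(V)>45);print("side rims U",np.percentile(U[k2],[1,5,95,99]).round(1))
# image circle of pot's white rim: hough on gray
g=cv2.cvtColor(f["img"],cv2.COLOR_RGB2GRAY)[150:230,220:310];g=cv2.resize(g,None,fx=4,fy=4,interpolation=2)
h=cv2.HoughCircles(g,cv2.HOUGH_GRADIENT,1,50,param1=80,param2=25,minRadius=60,maxRadius=130)
if h is not None:
    for x,y,r in h[0][:3]: print("circ",(x/4+220,y/4+150,r/4),pix2plane(f,[(x/4+220,y/4+150)],60)[0].round(1),pix2plane(f,[(x/4+220,y/4+150)],8)[0].round(1))
g=grab("scene");print("loose stone",pix2plane(g,[(203.7,259.5)],12).round())
f=grab("top");i=f["img"].astype(int);m=((i[...,0]-i[...,2])>25)&(i[...,0]<235)&(i[...,1]<150)
n,l,st,ce=cv2.connectedComponentsWithStats(m.astype(np.uint8))
for k in range(1,n):
    p=pix2plane(f,[ce[k]],12)[0]
    if 8<st[k,4]<80 and 350<p[0]<600 and 350<p[1]<700: print(st[k,4],p.round())
```

```text
pot inside pts 748 [482.3 347.3  11.3] ((462.7831726074219, 344.88311767578125), 57.01637649536133)
rim U,V [-43.1 -42.3  59.6  61.1] [-51.3 -50.3  52.9  54. ]
side rims U [-42.8 -40.7  55.   59.1]
circ (np.float32(263.375), np.float32(189.125), np.float32(17.325)) [478.7 347.1  60. ] [486.5 347.    8. ]
circ (np.float32(271.125), np.float32(199.125), np.float32(22.05)) [454.6 329.6  60. ] [461.2 328.7   8. ]
loose stone [[470. 548.  12.]]
24 [483. 545.  12.]
```

Request:
apply_moves --series '[{"offset": [-2,0,-1.7],"roll": 0,"fingers": 5},{"offset": [-8,0,-6.5],"roll": 0,"fingers": 5},{"offset": [-18,0,-14],"roll": 0,"fingers": 5},{"offset": [-30,0,-23],"roll": 0,"fingers": 5},{"offset": [-42,0,-33],"roll": 0,"fingers": 5},{"offset": [-54,0,-42],"roll": 0,"fingers": 5},{"offset": [-64,0,-49.5],"roll": 0,"fingers": 5},{"offset": [-70,0,-54.3],"roll": 0,"fingers": 5},{"offset": [-72,0,-56],"roll": 0,"fingers": 5}]'

```text
clock: 8.37
eef_pos: [343.9, 380.8, 151.0]
tool_rot: [-0.612, 1.481, 0.613]
wrist_force: [0.0, 0.0, -0.2]
finger_gap: 15.5
```

Request:
apply_moves --series '[{"offset": [0,-2,0],"roll": 0,"fingers": 5},{"offset": [0,-9,0],"roll": 0,"fingers": 5},{"offset": [0,-20,0],"roll": 0,"fingers": 5},{"offset": [0,-35,0],"roll": 0,"fingers": 5},{"offset": [0,-51,0],"roll": 0,"fingers": 5},{"offset": [0,-68,0],"roll": 0,"fingers": 5},{"offset": [0,-84,0],"roll": 0,"fingers": 5},{"offset": [0,-99,0],"roll": 0,"fingers": 5},{"offset": [0,-110,0],"roll": 0,"fingers": 5},{"offset": [0,-117,0],"roll": 0,"fingers": 5},{"offset": [0,-119,0],"roll": 0,"fingers": 5},{"offset": [0,-119,0],"roll": 0,"fingers": 5}]'

```text
clock: 9.37
eef_pos: [428.4, 296.3, 149.3]
tool_rot: [-0.612, 1.483, 0.612]
wrist_force: [0.6, 0.1, -1.3]
finger_gap: 15.1
```

```bash
cat >> h.py <<'E'
def scoopfit(g,tcp,d,zt=None):
    """points of scoop blade/stones ahead of tcp in scene/any camera: rel along d, lateral, z"""
    X=cloud(g);i=g["img"].astype(int);P=X-np.array(tcp);a=P[...,0]*d[0]+P[...,1]*d[1];b=-P[...,0]*d[1]+P[...,1]*d[0]
    br=((i[...,0]-i[...,2])>30)&(i[...,0]<235)&np.isfinite(a)&(a>20)&(a<140)&(abs(b)<50)&(P[...,2]>-110)
    n,l,s,ce=cv2.connectedComponentsWithStats(br.astype(np.uint8))
    for k in range(1,n):
        if s[k,4]>5: print("stone blob",s[k,4],np.nanmedian(a[l==k]).round(),np.nanmedian(b[l==k]).round(),np.nanmedian(P[...,2][l==k]).round())
E
python3 - <<'E'
from h import *
s,R=state()
for n in("scene","top"):
    g=grab(n);scoopfit(g,s["eef_pos"],(.707,.707))
E
```

```text
t 9.37 tcp [428.4 296.3 149.3] gap 15.1 F [ 0.6  0.1 -1.3] q [ 0.6   0.27  1.92  0.    0.96 -1.75]
R cols x,y,z
 [[-0.    -0.705  0.709]
 [-0.     0.709  0.705]
 [-1.     0.    -0.   ]]
stone blob 25 29.0 -10.0 104.0
stone blob 36 26.0 39.0 101.0
stone blob 163 90.0 -7.0 -31.0
```

Request:
apply_moves --series '[{"offset": [0,0,0],"roll": 0,"fingers": 5},{"offset": [0,0,0],"roll": 0,"fingers": 5},{"offset": [0,0,0],"roll": 0,"fingers": 5},{"offset": [0,0,0],"roll": 0,"fingers": 5}]' --newtons 5

```text
clock: 9.8
eef_pos: [428.1, 297.1, 149.8]
tool_rot: [-0.613, 1.482, 0.613]
wrist_force: [1.5, 0.4, -1.2]
finger_gap: 15.9
```

Run:
```python
from h import *
s,R=state()
g=grab("scene");scoopfit(g,s["eef_pos"],(.707,.707))
save(g,"s8.png",(200,110,380,260),3.5)
```

```text
t 9.8 tcp [428.1 297.1 149.8] gap 15.9 F [ 1.5  0.4 -1.2] q [ 0.6   0.27  1.92  0.    0.96 -1.75]
R cols x,y,z
 [[ 0.    -0.706  0.708]
 [ 0.     0.708  0.706]
 [-1.     0.     0.001]]
stone blob 26 28.0 -10.0 104.0
stone blob 35 26.0 40.0 102.0
```

View pics/s8.png

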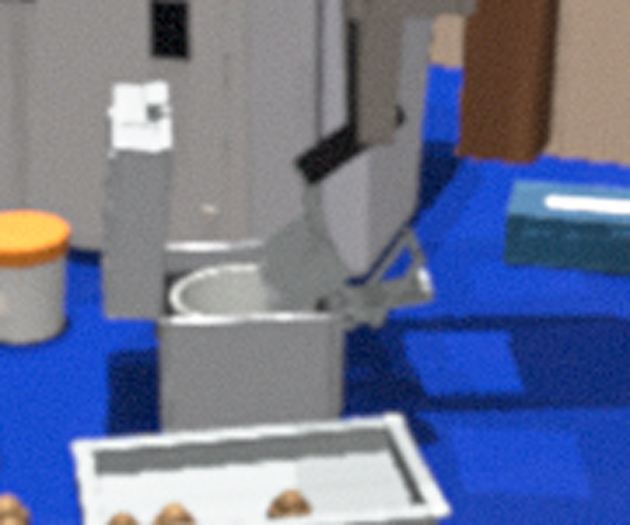

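Request:
apply_moves --series '[{"offset": [0,0,0],"roll": 0,"fingers": 5},{"offset": [-20,0,0],"roll": 0,"fingers": 5},{"offset": [-50,0,0],"roll": 0,"fingers": 5},{"offset": [-75,0,0],"roll": 0,"fingers": 5},{"offset": [-75,20,-2],"roll": 0,"fingers": 5},{"offset": [-75,55,-7],"roll": 0,"fingers": 5},{"offset": [-75,90,-12],"roll": 0,"fingers": 5},{"offset": [-75,112,-12],"roll": 0,"fingers": 5},{"offset": [-60,118,-12],"roll": 0,"fingers": 5},{"offset": [-25,118,-12],"roll": 0,"fingers": 5},{"offset": [10,118,-12],"roll": 0,"fingers": 5},{"offset": [25,118,-12],"roll": 0,"fingers": 5}]' --newtons 25

```text
clock: 10.85
eef_pos: [334.5, 370.3, 121.2]
tool_rot: [-0.615, 1.486, 0.612]
wrist_force: [-0.3, -0.1, -1.7]
finger_gap: 15.8
```

Run:
```python
from h import *
s,R=state()
f=grab("top");np.savez("t9.npz",**f);X=cloud(f)
# stones in pot
i=f["img"].astype(int);m=((i[...,0]-i[...,2])>20)&(np.hypot(X[...,0]-480,X[...,1]-346)<45)
n,l,st,ce=cv2.connectedComponentsWithStats(m.astype(np.uint8))
print("pot",[(int(st[k,4]),X[l==k].mean(0).round().tolist()) for k in range(1,n) if st[k,4]>5])
scene_st(grab("scene"))
# height map near loose-stone approach
f0=dict(np.load("top0.npz"));X=cloud(f0);u=(X[...,0]+X[...,1])*.7071-601.3;v=(X[...,1]-X[...,0])*.7071-38.
for lo in range(90,300,30):
    print(lo,[int(np.nanpercentile(np.r_[X[...,2][(u>lo)&(u<lo+30)&(v>w)&(v<w+30)],0],98)) for w in range(-150,180,30)])
g=grab("scene");save(g,"s9.png",(150,130,350,280),3.5)
```

```text
t 10.85 tcp [334.5 370.3 121.2] gap 15.8 F [-0.3 -0.1 -1.7] q [ 0.83  0.28  1.98 -0.    0.89 -1.52]
R cols x,y,z
 [[-0.003 -0.706  0.708]
 [-0.003  0.708  0.706]
 [-1.    -0.    -0.004]]
pot [(32, [502.0, 354.0, 27.0]), (32, [481.0, 327.0, 28.0])]
157 [(-14, 32, 19), (44, 35, 19), (70, 36, 20)]
90 [4, 5, 4, 5, 4, 5, 4, 5, 5, 6, 6]
120 [4, 4, 93, 73, 3, 4, 3, 4, 6, 6, 6]
150 [4, 4, 5, 5, 4, 3, 4, 4, 12, 7, 6]
180 [5, 86, 5, 4, 4, 4, 4, 9, 11, 11, 10]
210 [63, 303, 379, 372, 4, 5, 5, 11, 11, 12, 29]
240 [166, 345, 380, 378, 378, 369, 6, 10, 10, 20, 31]
270 [167, 345, 348, 347, 381, 379, 7, 6, 7, 11, 30]
```

Run:
```python
from h import *
g=dict(np.load("scene0.npz"));X=cloud(g);u=(X[...,0]+X[...,1])*.7071-601.3;v=(X[...,1]-X[...,0])*.7071-38.
for zl,zh in((8,20),(20,40),(40,80),(80,140)):
    print("z",zl,zh)
    for w in range(-60,90,15):
        k=(v>w)&(v<w+15)&(u>100)&(u<330)&(X[...,2]>zl)&(X[...,2]<zh)
        if k.sum()>3: print("  v",w,k.sum(),np.percentile(u[k],[5,50]).round())
f=dict(np.load("t9.npz"));X=cloud(f);i=f["img"].astype(int)
k=(np.hypot(X[...,0]-482,X[...,1]-347)<34)
for r in np.argwhere(k&(X[...,2]>20))[::6]: print(r,X[r[0],r[1]].round(),f["img"][r[0],r[1]],end=";")
print()
cv2.imwrite("pics/pot9.png",np.hstack([cv2.resize(f["img"][160:225,230:300],None,fx=5,fy=5,interpolation=2)[:,:,::-1],cv2.resize(g["img"][150:215,60:170],None,fx=5,fy=5,interpolation=2)[:,:440,::-1]]))
```

```text
z 8 20
  v -60 122 [127. 143.]
  v -45 101 [248. 310.]
  v -30 117 [255. 279.]
  v -15 35 [266. 270.]
z 20 40
  v -60 214 [126. 144.]
  v -45 224 [249. 305.]
  v -30 239 [258. 280.]
  v -15 49 [267. 271.]
z 40 80
  v -60 502 [132. 272.]
  v -45 429 [267. 302.]
  v -30 47 [264. 277.]
z 80 140
  v -60 118 [141. 284.]
  v -45 257 [289. 301.]
[175 264] [516. 345.  41.] [93 97 98];[176 260] [515. 354.  33.] [87 90 91];[176 267] [514. 338.  36.] [91 95 95];[177 267] [514. 337.  22.] [104 108 107];[178 261] [512. 352.  22.] [95 86 78];[178 272] [508. 326.  39.] [95 99 99];[179 262] [508. 350.  28.] [107  93  79];[180 259] [505. 357.  32.] [109  95  79];[180 273] [506. 323.  23.] [114 118 118];[181 262] [504. 350.  27.] [113  97  80];[182 258] [501. 360.  29.] [110  96  81];[182 275] [500. 318.  27.] [122 126 127];[183 262] [499. 350.  27.] [109  95  80];[184 261] [497. 352.  25.] [107  93  79];[185 262] [494. 350.  24.] [109 100  90];[186 271] [492. 328.  21.] [140 135 129];[187 272] [489. 326.  25.] [115 101  87];[188 272] [485. 326.  30.] [121 104  85];[189 271] [483. 329.  30.] [127 110  90];[190 269] [481. 334.  29.] [114 101  89];[190 275] [482. 319.  22.] [107  97  87];[191 272] [478. 326.  31.] [117 101  83];[192 270] [476. 331.  27.] [107  95  81];[193 261] [474. 353.  30.] [130 127 123];[193 272] [474. 326.  24.] [110 100  89];[194 264] [472. 346.  24.] [109 101  91];[196 265] [468. 344.  22.] [108 102  95];
```

View pics/pot9.png

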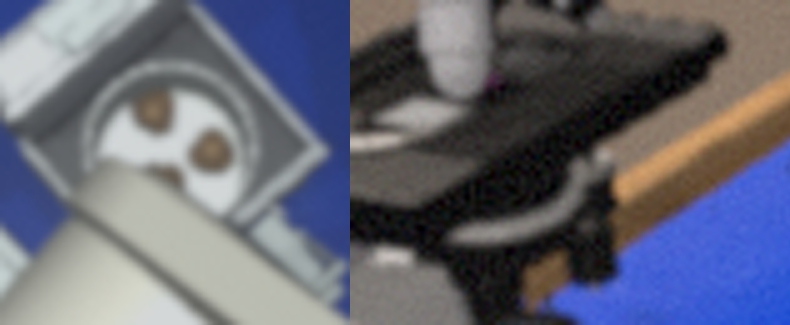

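Run:
```python
from h import *
for fn in("scene0.npz","top0.npz"):
    g=dict(np.load(fn));X=cloud(g);u=(X[...,0]+X[...,1])*.7071-601.3;v=(X[...,1]-X[...,0])*.7071-38.;z=X[...,2]
    print(fn,"min u of pts per z band (rows) and v (cols from -105 step 15)")
    for zl in range(100,440,40):
        r=[]
        for w in range(-105,75,15):
            k=(v>w)&(v<w+15)&(u>100)&(u<340)&(z>zl)&(z<zl+40); r.append(int(np.percentile(u[k],3)) if k.sum()>2 else 0)
        print(zl,r)
g=grab("scene");X=cloud(g);i=g["img"].astype(int);m=((i[...,0]-i[...,2])>30)&(i[...,0]<235)&(np.hypot(X[...,0]-476,X[...,1]-547)<30);print("loose",m.sum(),X[m].mean(0).round(),"tray-rel",[round((X[m].mean(0)[0]+X[m].mean(0)[1])*.7071-601.3),round((X[m].mean(0)[1]-X[m].mean(0)[0])*.7071-38)])
f=grab("top")
i=f["img"].astype(int);m=((i[...,0]-i[...,2])>25)&(i[...,0]<235);n,l,st,ce=cv2.connectedComponentsWithStats(m.astype(np.uint8))
for k in range(1,n):
    p=pix2plane(f,[ce[k]],12)[0]
    if 8<st[k,4]<80 and np.hypot(p[0]-480,p[1]-546)<60: print("top",st[k,4],p.round(),round((p[0]+p[1])*.7071-601.3),round((p[1]-p[0])*.7071-38))
X=cloud(dict(np.load("top0.npz")));u=(X[...,0]+X[...,1])*.7071-601.3;v=(X[...,1]-X[...,0])*.7071-38.;z=X[...,2]
k=(u>90)&(u<200)&(v<-20)&(v>-140)&(z>25)&(z<110);
n,l,st,ce=cv2.connectedComponentsWithStats(k.astype(np.uint8))
for q in range(1,n):
    if st[q,4]>10:print("obj u",np.percentile(u[l==q],[3,97]).round(),"v",np.percentile(v[l==q],[3,97]).round(),"z",np.percentile(z[l==q],97).round())
```

```text
scene0.npz min u of pts per z band (rows) and v (cols from -105 step 15)
100 [282, 0, 277, 273, 286, 0, 0, 0, 0, 0, 0, 0]
140 [235, 242, 251, 260, 268, 276, 285, 294, 302, 309, 0, 0]
180 [0, 263, 265, 297, 292, 263, 267, 0, 0, 0, 0, 0]
220 [0, 0, 262, 253, 258, 266, 271, 0, 0, 0, 0, 0]
260 [0, 240, 244, 252, 263, 270, 282, 287, 0, 0, 0, 0]
300 [0, 232, 229, 235, 250, 259, 264, 270, 0, 0, 0, 0]
340 [0, 0, 217, 218, 226, 262, 248, 251, 260, 0, 0, 0]
380 [0, 0, 0, 0, 0, 0, 0, 0, 0, 0, 0, 0]
420 [0, 0, 0, 0, 0, 0, 0, 0, 0, 0, 0, 0]
top0.npz min u of pts per z band (rows) and v (cols from -105 step 15)
100 [0, 0, 0, 269, 0, 0, 0, 0, 0, 0, 0, 0]
140 [236, 245, 254, 261, 270, 278, 288, 297, 304, 311, 0, 0]
180 [0, 265, 267, 0, 265, 262, 0, 0, 0, 0, 0, 0]
220 [0, 261, 256, 254, 256, 264, 0, 0, 0, 0, 0, 0]
260 [336, 330, 268, 262, 266, 278, 0, 0, 0, 0, 0, 0]
300 [240, 233, 235, 262, 255, 262, 269, 0, 0, 0, 0, 0]
340 [256, 227, 218, 220, 232, 257, 250, 252, 0, 0, 0, 0]
380 [0, 0, 236, 241, 0, 0, 267, 274, 0, 0, 0, 0]
420 [0, 0, 0, 0, 0, 0, 0, 0, 0, 0, 0, 0]
loose 107 [476. 548.  12.] tray-rel [123, 13]
top 20 [483. 544.  12.] 125 5
top 11 [425. 525.  12.] 70 32
obj u [184. 197.] v [-118.  -96.] z 87.0
obj u [127. 149.] v [-77. -51.] z 93.0
```

Request:
apply_moves --series '[{"offset": [10,0,0],"roll": 0,"fingers": 5},{"offset": [20,0,0],"roll": 0,"fingers": 5},{"offset": [30,0,0],"roll": 0,"fingers": 5},{"offset": [40,0,0],"roll": 0,"fingers": 5},{"offset": [50,0,0],"roll": 0,"fingers": 5},{"offset": [60,0,0],"roll": 0,"fingers": 5},{"offset": [65,0,0],"roll": 0,"fingers": 5},{"offset": [65,0,0],"roll": 0,"fingers": 5}]' --newtons 4

```text
clock: 11.77
eef_pos: [335.8, 371.2, 58.0]
tool_rot: [-0.613, 1.485, 0.612]
wrist_force: [0.2, -0.0, -1.4]
finger_gap: 15.8
```

Run:
```python
from h import *
s,R=state()
g=grab("scene");save(g,"s10.png",(200,150,360,270),4);scene_st(g)
```

```text
t 11.77 tcp [335.8 371.2  58. ] gap 15.8 F [ 0.2 -0.  -1.4] q [ 0.83  0.38  2.02 -0.    0.74 -1.52]
R cols x,y,z
 [[-0.002 -0.706  0.709]
 [-0.002  0.709  0.706]
 [-1.    -0.    -0.002]]
164 [(-13, 32, 19), (43, 35, 19), (70, 35, 20)]
```

Request:
apply_moves --series '[{"offset": [4,0,0],"roll": 0,"fingers": 5},{"offset": [8,0,0],"roll": 0,"fingers": 5},{"offset": [9,0,0],"roll": 0,"fingers": 5},{"offset": [9,0,0],"roll": 0,"fingers": 28},{"offset": [9,0,0],"roll": 0,"fingers": 28},{"offset": [9,0,0],"roll": 0,"fingers": 28}]'

```text
clock: 12.32
eef_pos: [336.6, 372.0, 50.8]
tool_rot: [-0.612, 1.482, 0.612]
wrist_force: [0.6, 0.9, -0.9]
finger_gap: 28.1
```

Request:
apply_moves --series '[{"offset": [0,0,0],"roll": 0,"fingers": 5},{"offset": [0,0,0],"roll": 0,"fingers": 5},{"offset": [0,0,0],"roll": 0,"fingers": 5},{"offset": [0,0,0],"roll": 0,"fingers": 5}]' --newtons 60

```text
clock: 12.65
eef_pos: [336.4, 371.9, 50.7]
tool_rot: [-0.612, 1.482, 0.612]
wrist_force: [-0.3, -0.2, 1.1]
finger_gap: 15.5
```

Run:
```python
from h import *
s,R=state()
f=grab("top");X=cloud(f);tcp=s["eef_pos"]
d=np.array([.7071,.7071]);n=np.array([-.7071,.7071])
u=(X[...,:2]-tcp[:2])@d;v=(X[...,:2]-tcp[:2])@n;z=X[...,2]
k=(u>10)&(u<130)&(abs(v)<34)&(z>17)&(z<45)&(v>-33);print("scoop walls",k.sum(),np.percentile(u[k],[3,50,97]).round(),np.percentile(v[k],[3,50,97]).round(),np.percentile(z[k],[50,97]).round())
g=grab("scene");save(g,"s11.png",(200,150,360,270),4);scene_st(g)
```

```text
t 12.65 tcp [336.4 371.9  50.7] gap 15.5 F [-0.3 -0.2  1.1] q [ 0.83  0.39  2.02 -0.    0.72 -1.52]
R cols x,y,z
 [[ 0.    -0.706  0.709]
 [ 0.     0.709  0.706]
 [-1.    -0.     0.   ]]
scoop walls 43 [ 85.  97. 129.] [-33. -30.  34.] [22. 29.]
171 [(-19, 31, 18), (-10, 31, 17), (43, 35, 20), (71, 34, 21)]
```

View pics/s11.png

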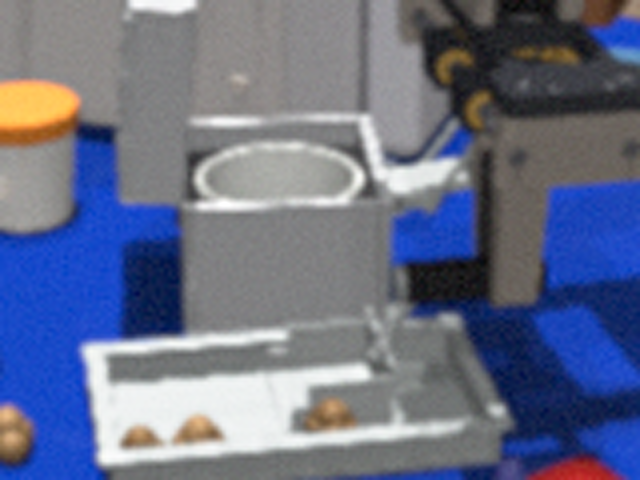

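Request:
apply_moves --series '[{"offset": [-20,0,0],"roll": 0,"fingers": 5},{"offset": [-34,5,-8],"roll": 0,"fingers": 5},{"offset": [-34,20,-22],"roll": 0,"fingers": 5},{"offset": [-34,27,-28],"roll": 0,"fingers": 5},{"offset": [-34,27,-28],"roll": 0,"fingers": 5},{"offset": [-15,27,-28],"roll": 0,"fingers": 5},{"offset": [-4,27,-28],"roll": 0,"fingers": 5},{"offset": [1,27,-28],"roll": 0,"fingers": 5},{"offset": [1,27,-28],"roll": 0,"fingers": 5},{"offset": [1,27,-22],"roll": 0,"fingers": 5},{"offset": [1,27,-15],"roll": 0,"fingers": 5},{"offset": [1,27,-8],"roll": 0,"fingers": 5}]'

```text
clock: 13.75
eef_pos: [312.5, 386.0, 49.6]
tool_rot: [-0.612, 1.482, 0.612]
wrist_force: [-0.0, -0.2, -1.4]
finger_gap: 15.4
```

Request:
apply_moves --series '[{"offset": [0,0,7],"roll": 0,"fingers": 5},{"offset": [0,0,14],"roll": 0,"fingers": 5},{"offset": [0,0,21],"roll": 0,"fingers": 5},{"offset": [0,0,28],"roll": 0,"fingers": 5},{"offset": [0,0,35],"roll": 0,"fingers": 5},{"offset": [0,0,40],"roll": 0,"fingers": 5}]'

```text
clock: 14.25
eef_pos: [340.7, 414.3, 49.6]
tool_rot: [-0.612, 1.482, 0.612]
wrist_force: [0.9, 0.3, -0.9]
finger_gap: 15.5
```

Run:
```python
from h import *
s,R=state()
f=grab("top");uvs(f)
g=grab("scene");scene_st(g)
```

```text
t 14.25 tcp [340.7 414.3  49.6] gap 15.5 F [ 0.9  0.3 -0.9] q [ 0.88  0.44  1.95 -0.    0.76 -1.47]
R cols x,y,z
 [[ 0.    -0.706  0.709]
 [ 0.     0.709  0.706]
 [-1.     0.     0.   ]]
[(29, 57, 15), (13, 70, 32), (10, 44, 28)]
171 [(57, 22, 17), (45, 34, 22), (40, 36, 20)]
```

Request:
apply_moves --series '[{"offset": [1,0,6],"roll": 0,"fingers": 5},{"offset": [1,0,12],"roll": 0,"fingers": 5},{"offset": [1,0,18],"roll": 0,"fingers": 5},{"offset": [1,0,24],"roll": 0,"fingers": 5},{"offset": [1,0,28],"roll": 0,"fingers": 5}]'

```text
clock: 14.77
eef_pos: [360.5, 434.0, 48.8]
tool_rot: [-0.612, 1.482, 0.612]
wrist_force: [-0.9, -1.4, 2.0]
finger_gap: 15.4
```

Run:
```python
from h import *
s,R=state()
f=grab("top");uvs(f)
g=grab("scene");scene_st(g)
```

```text
t 14.77 tcp [360.5 434.   48.8] gap 15.4 F [-0.9 -1.4  2. ] q [ 0.87  0.47  1.89  0.    0.78 -1.48]
R cols x,y,z
 [[ 0.    -0.706  0.709]
 [ 0.     0.709  0.706]
 [-1.     0.     0.001]]
[]
163 [(69, 16, 22), (47, 28, 23), (71, 32, 22), (64, 21, 16)]
```

Request:
apply_moves --series '[{"offset": [0,0,4],"roll": 0,"fingers": 5},{"offset": [0,0,8],"roll": 0,"fingers": 5},{"offset": [0,0,8],"roll": 0,"fingers": 5}]'

```text
clock: 15.12
eef_pos: [366.0, 439.5, 48.7]
tool_rot: [-0.612, 1.482, 0.612]
wrist_force: [0.6, 1.2, 0.9]
finger_gap: 15.3
```

Request:
apply_moves --series '[{"offset": [0,0,3],"roll": 0,"fingers": 5},{"offset": [0,0,6],"roll": 0,"fingers": 5},{"offset": [0,0,6],"roll": 0,"fingers": 5}]'

```text
clock: 15.37
eef_pos: [369.6, 443.1, 48.7]
tool_rot: [-0.612, 1.484, 0.612]
wrist_force: [-1.3, -1.0, 5.4]
finger_gap: 15.4
```

Run:
```python
from h import *
s,R=state()
g=grab("scene");scene_st(g);save(g,"s12.png",(190,180,330,280),4.5)
```

```text
t 15.37 tcp [369.6 443.1  48.7] gap 15.4 F [-1.3 -1.   5.4] q [ 0.87  0.49  1.86  0.    0.8  -1.48]
R cols x,y,z
 [[-0.001 -0.705  0.709]
 [-0.001  0.709  0.705]
 [-1.     0.    -0.001]]
156 [(69, 11, 22), (63, 16, 18), (46, 27, 22), (70, 31, 24), (72, 34, 20)]
```

Request:
apply_moves --series '[{"offset": [0,0,2.5],"roll": 0,"fingers": 5},{"offset": [0,0,3],"roll": 0,"fingers": 5},{"offset": [-1,0,1],"roll": 0,"fingers": 5},{"offset": [-3,0,0],"roll": 0,"fingers": 5},{"offset": [-5,0,0],"roll": 0,"fingers": 5},{"offset": [-7,0,0],"roll": 0,"fingers": 5}]'

```text
clock: 15.92
eef_pos: [369.7, 443.0, 55.5]
tool_rot: [-0.612, 1.483, 0.612]
wrist_force: [0.1, 0.1, -1.9]
finger_gap: 15.8
```

Run:
```python
from h import *
s,R=state()
g=grab("scene");scene_st(g);save(g,"s13.png",(190,180,330,280),4.5)
```

```text
t 15.92 tcp [369.7 443.   55.5] gap 15.8 F [ 0.1  0.1 -1.9] q [ 0.87  0.48  1.86  0.    0.81 -1.48]
R cols x,y,z
 [[-0.    -0.706  0.709]
 [-0.     0.709  0.706]
 [-1.    -0.    -0.   ]]
168 [(68, 17, 26), (63, 17, 25), (45, 27, 29), (72, 34, 24)]
```

Request:
apply_moves --series '[{"offset": [-2,0,0],"roll": 0,"fingers": 5},{"offset": [-4,0,0],"roll": 0,"fingers": 5},{"offset": [-7,0,0],"roll": 0,"fingers": 5},{"offset": [-10,0,0],"roll": 0,"fingers": 5},{"offset": [-13,0,0],"roll": 0,"fingers": 5},{"offset": [-15,0,0],"roll": 0,"fingers": 5}]'

```text
clock: 16.47
eef_pos: [369.9, 443.3, 71.1]
tool_rot: [-0.612, 1.482, 0.612]
wrist_force: [0.1, 0.1, -1.2]
finger_gap: 15.6
```

Run:
```python
from h import *
s,R=state()
g=grab("scene");scene_st(g);save(g,"s14.png",(190,170,330,270),4.5)
```

```text
t 16.47 tcp [369.9 443.3  71.1] gap 15.6 F [ 0.1  0.1 -1.2] q [ 0.87  0.45  1.85 -0.    0.84 -1.48]
R cols x,y,z
 [[ 0.    -0.706  0.709]
 [ 0.     0.709  0.706]
 [-1.     0.     0.   ]]
178 [(67, 19, 43), (47, 27, 44), (73, 37, 39)]
```

View pics/s14.png

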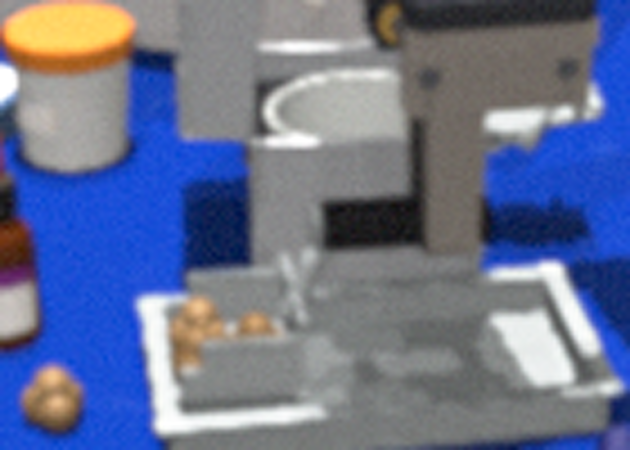

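Request:
apply_moves --series '[{"offset": [-0.8,0,-0.6],"roll": 0,"fingers": 5},{"offset": [-3,0,-2.4],"roll": 0,"fingers": 5},{"offset": [-6.6,0,-5.2],"roll": 0,"fingers": 5},{"offset": [-11.5,0,-9],"roll": 0,"fingers": 5},{"offset": [-17.5,0,-13.8],"roll": 0,"fingers": 5},{"offset": [-24.4,0,-19],"roll": 0,"fingers": 5},{"offset": [-31.8,0,-25],"roll": 0,"fingers": 5},{"offset": [-39.5,0,-31],"roll": 0,"fingers": 5}]'

```text
clock: 17.18
eef_pos: [347.3, 420.8, 111.0]
tool_rot: [-0.612, 1.483, 0.612]
wrist_force: [0.3, 0.5, -2.0]
finger_gap: 15.3
```

Request:
apply_moves --series '[{"offset": [-7.7,0,-6],"roll": 0,"fingers": 5},{"offset": [-15,0,-12],"roll": 0,"fingers": 5},{"offset": [-22,0,-17],"roll": 0,"fingers": 5},{"offset": [-28,0,-22],"roll": 0,"fingers": 5},{"offset": [-33,0,-26],"roll": 0,"fingers": 5},{"offset": [-36.5,0,-28.6],"roll": 0,"fingers": 5},{"offset": [-38.7,0,-30.4],"roll": 0,"fingers": 5},{"offset": [-39.5,0,-31],"roll": 0,"fingers": 5}]'

```text
clock: 17.85
eef_pos: [325.8, 399.4, 149.9]
tool_rot: [-0.612, 1.482, 0.612]
wrist_force: [-0.5, 0.8, -1.7]
finger_gap: 15.4
```

Request:
apply_moves --series '[{"offset": [0,-0.9,0],"roll": 0,"fingers": 5},{"offset": [0,-3.5,0],"roll": 0,"fingers": 5},{"offset": [0,-8,0],"roll": 0,"fingers": 5},{"offset": [0,-14,0],"roll": 0,"fingers": 5},{"offset": [0,-21,0],"roll": 0,"fingers": 5},{"offset": [0,-30,0],"roll": 0,"fingers": 5},{"offset": [0,-40,0],"roll": 0,"fingers": 5},{"offset": [0,-50,0],"roll": 0,"fingers": 5},{"offset": [0,-61,0],"roll": 0,"fingers": 5},{"offset": [0,-72.5,0],"roll": 0,"fingers": 5}]'

```text
clock: 18.68
eef_pos: [377.8, 347.1, 149.6]
tool_rot: [-0.612, 1.483, 0.612]
wrist_force: [-0.6, -0.9, -1.5]
finger_gap: 15.1
```

Request:
apply_moves --series '[{"offset": [0,-11,0],"roll": 0,"fingers": 5},{"offset": [0,-22.5,0],"roll": 0,"fingers": 5},{"offset": [0,-33,0],"roll": 0,"fingers": 5},{"offset": [0,-42.5,0],"roll": 0,"fingers": 5},{"offset": [0,-51.5,0],"roll": 0,"fingers": 5},{"offset": [0,-59,0],"roll": 0,"fingers": 5},{"offset": [0,-64.5,0],"roll": 0,"fingers": 5},{"offset": [0,-69,0],"roll": 0,"fingers": 5},{"offset": [0,-71.5,0],"roll": 0,"fingers": 5},{"offset": [0,-72.5,0],"roll": 0,"fingers": 5},{"offset": [0,-72.5,0],"roll": 0,"fingers": 5}]'

```text
clock: 19.6
eef_pos: [428.2, 296.6, 149.6]
tool_rot: [-0.612, 1.483, 0.612]
wrist_force: [1.0, 0.1, -1.3]
finger_gap: 15.4
```

Run:
```python
from h import *
s,R=state()
g=grab("scene");scoopfit(g,s["eef_pos"],(.707,.707));scene_st(g)
i=g["img"].astype(int);m=((i[...,0]-i[...,2])>30)&(i[...,0]<235);n,l,st,ce=cv2.connectedComponentsWithStats(m.astype(np.uint8));X=cloud(g)
print([(int(st[k,4]),X[l==k].mean(0).round().tolist()) for k in range(1,n) if 15<st[k,4]<300])
```

```text
t 19.6 tcp [428.2 296.6 149.6] gap 15.4 F [ 1.   0.1 -1.3] q [ 0.6   0.27  1.92  0.    0.96 -1.75]
R cols x,y,z
 [[-0.    -0.706  0.709]
 [-0.     0.709  0.706]
 [-1.     0.    -0.   ]]
stone blob 27 28.0 -10.0 104.0
stone blob 35 26.0 40.0 101.0
stone blob 87 96.0 11.0 -29.0
stone blob 20 72.0 12.0 -28.0
0 []
[(29, [450.0, 312.0, 253.0]), (36, [418.0, 344.0, 250.0]), (56, [614.0, 628.0, 222.0]), (87, [490.0, 370.0, 120.0]), (20, [474.0, 352.0, 121.0]), (157, [nan, nan, nan]), (31, [288.0, -95.0, -3.0]), (30, [319.0, 68.0, 9.0]), (34, [608.0, 516.0, 73.0]), (61, [558.0, 491.0, 72.0]), (21, [279.0, 119.0, 10.0]), (51, [789.0, 527.0, 20.0]), (129, [nan, nan, nan]), (127, [535.0, 513.0, 46.0]), (107, [nan, nan, nan]), (150, [554.0, 824.0, 75.0]), (59, [nan, nan, nan])]
```

Request:
apply_moves --series '[{"offset": [0,-0.5,-2],"roll": 0,"fingers": 5},{"offset": [0,-2,-5],"roll": 0,"fingers": 5},{"offset": [0,-3,-7],"roll": 0,"fingers": 5},{"offset": [0,-3,-8],"roll": 0,"fingers": 5},{"offset": [0,-3,-8],"roll": 0,"fingers": 5}]'

```text
clock: 20.07
eef_pos: [424.3, 288.7, 149.6]
tool_rot: [-0.612, 1.483, 0.612]
wrist_force: [-0.3, 0.1, -1.2]
finger_gap: 15.2
```

Request:
apply_moves --series '[{"offset": [0,0,0],"roll": 0,"fingers": 5},{"offset": [0,0,0],"roll": 0,"fingers": 5},{"offset": [0,0,0],"roll": 0,"fingers": 5},{"offset": [0,0,0],"roll": 0,"fingers": 5},{"offset": [0,0,0],"roll": 0,"fingers": 5},{"offset": [0,0,0],"roll": 0,"fingers": 5}]' --newtons 5

```text
clock: 20.57
eef_pos: [424.7, 289.0, 149.6]
tool_rot: [-0.612, 1.482, 0.612]
wrist_force: [0.1, 0.9, -0.3]
finger_gap: 16.1
```

Request:
apply_moves --series '[{"offset": [0,0,0],"roll": 0,"fingers": 5},{"offset": [-20,0,0],"roll": 0,"fingers": 5},{"offset": [-50,0,0],"roll": 0,"fingers": 5},{"offset": [-75,0,0],"roll": 0,"fingers": 5},{"offset": [-75,20,-2],"roll": 0,"fingers": 5},{"offset": [-75,55,-7],"roll": 0,"fingers": 5},{"offset": [-75,90,-7],"roll": 0,"fingers": 5},{"offset": [-75,121,-4],"roll": 0,"fingers": 5},{"offset": [-75,121,-4],"roll": 0,"fingers": 5}]' --newtons 25

```text
clock: 21.32
eef_pos: [333.5, 374.7, 224.7]
tool_rot: [-0.613, 1.483, 0.615]
wrist_force: [-0.8, 0.2, -0.3]
finger_gap: 15.7
```

Run:
```python
from h import *
s,R=state()
g=grab("scene");scene_st(g)
i=g["img"].astype(int);m=((i[...,0]-i[...,2])>30)&(i[...,0]<235);n,l,st,ce=cv2.connectedComponentsWithStats(m.astype(np.uint8));X=cloud(g)
print([(int(st[k,4]),np.nanmean(X[l==k],0).round().tolist()) for k in range(1,n) if 15<st[k,4]<300 and 380<np.nanmean(X[l==k],0)[0]<580 and 250<np.nanmean(X[l==k],0)[1]<600])
f=grab("top");i=f["img"].astype(int);m=((i[...,0]-i[...,2])>16);X=cloud(f);m&=(np.hypot(X[...,0]-478,X[...,1]-346)<55)
n,l,st,ce=cv2.connectedComponentsWithStats(m.astype(np.uint8));print("pot",[(int(st[k,4]),X[l==k].mean(0).round().tolist()) for k in range(1,n) if st[k,4]>5])
cv2.imwrite("pics/pot15.png",np.hstack([cv2.resize(f["img"][155:235,220:310],None,fx=4.5,fy=4.5,interpolation=2)[:,:,::-1],cv2.resize(g["img"][150:230,230:320],None,fx=4.5,fy=4.5,interpolation=2)[:,:,::-1]]))
```

```text
t 21.32 tcp [333.5 374.7 224.7] gap 15.7 F [-0.8  0.2 -0.3] q [ 0.84  0.15  1.88  0.    1.11 -1.52]
R cols x,y,z
 [[-0.001 -0.707  0.707]
 [ 0.001  0.707  0.707]
 [-1.     0.002  0.   ]]
0 []
[(59, [556.0, 493.0, 73.0]), (123, [535.0, 513.0, 46.0]), (107, [476.0, 548.0, 12.0])]
pot [(75, [492.0, 338.0, 27.0])]
```

Request:
apply_moves --series '[{"offset": [40,-3,0],"roll": 0,"fingers": 5},{"offset": [80,-3,0],"roll": 0,"fingers": 5},{"offset": [105,-3,0],"roll": 0,"fingers": 5},{"offset": [112,-3,0],"roll": 0,"fingers": 5}]'

```text
clock: 21.75
eef_pos: [337.5, 366.7, 109.1]
tool_rot: [-0.614, 1.488, 0.61]
wrist_force: [-1.4, -1.8, 5.5]
finger_gap: 15.5
```

Request:
apply_moves --series '[{"offset": [8,0,0],"roll": 0,"fingers": 5},{"offset": [17,0,0],"roll": 0,"fingers": 5},{"offset": [26,0,0],"roll": 0,"fingers": 5},{"offset": [35,0,0],"roll": 0,"fingers": 5},{"offset": [44,0,0],"roll": 0,"fingers": 5},{"offset": [53,0,0],"roll": 0,"fingers": 5},{"offset": [60,0,0],"roll": 0,"fingers": 5},{"offset": [62,0,0],"roll": 0,"fingers": 5},{"offset": [62,0,0],"roll": 0,"fingers": 28},{"offset": [62,0,0],"roll": 0,"fingers": 28},{"offset": [62,0,0],"roll": 0,"fingers": 28}]' --newtons 4

```text
clock: 22.67
eef_pos: [338.7, 370.0, 50.9]
tool_rot: [-0.612, 1.482, 0.612]
wrist_force: [-1.0, 0.7, 0.1]
finger_gap: 27.8
```

Request:
apply_moves --series '[{"offset": [0,0,0],"roll": 0,"fingers": 5},{"offset": [0,0,0],"roll": 0,"fingers": 5},{"offset": [0,0,0],"roll": 0,"fingers": 5},{"offset": [0,0,0],"roll": 0,"fingers": 5}]' --newtons 60

```text
clock: 23.0
eef_pos: [338.9, 370.2, 51.1]
tool_rot: [-0.612, 1.481, 0.613]
wrist_force: [-0.8, 1.3, 2.9]
finger_gap: 16.5
```

Run:
```python
from h import *
s,R=state()
g=grab("scene");f=grab("top");np.savez("g16.npz",**g);np.savez("f16.npz",**f)
i=f["img"].astype(int);m=((i[...,0]-i[...,2])>16);X=cloud(f);m&=(np.hypot(X[...,0]-478,X[...,1]-346)<55)
n,l,st,ce=cv2.connectedComponentsWithStats(m.astype(np.uint8));print("pot",[(int(st[k,4]),X[l==k].mean(0).round().tolist()) for k in range(1,n) if st[k,4]>5])
a=cv2.resize(f["img"][150:240,215:315],None,fx=4,fy=4,interpolation=2);b=cv2.resize(g["img"][160:265,190:350],None,fx=2.45,fy=3.43,interpolation=2)
b=cv2.resize(g["img"][160:265,190:290],(400,360),interpolation=2)
cv2.imwrite("pics/c16.png",np.hstack([a,b])[:,:,::-1])
# scoop handle: black points
X=cloud(g);k=(i.max(2)<0)
tcp=s["eef_pos"];P=X-tcp;u=(P[...,0]+P[...,1])*.7071;v=(P[...,1]-P[...,0])*.7071;gi=g["img"].astype(int)
k=(gi.max(2)<60)&(abs(v)<25)&(u>5)&(u<60)&(abs(P[...,2])<40)
if k.sum()>8: A=np.c_[u[k],np.ones(k.sum())];print("handle",k.sum(),u[k].min().round(),u[k].max().round(),np.linalg.lstsq(A,P[...,2][k],rcond=None)[0])
```

```text
t 23.0 tcp [338.9 370.2  51.1] gap 16.5 F [-0.8  1.3  2.9] q [ 0.83  0.39  2.02  0.    0.72 -1.53]
R cols x,y,z
 [[ 0.001 -0.706  0.709]
 [ 0.001  0.709  0.706]
 [-1.     0.     0.001]]
pot [(132, [489.0, 339.0, 27.0]), (42, [479.0, 367.0, 26.0]), (11, [459.0, 343.0, 30.0])]
handle 270 5.0 48.0 [-0.12187354 19.03649596]
```

View pics/c16.png

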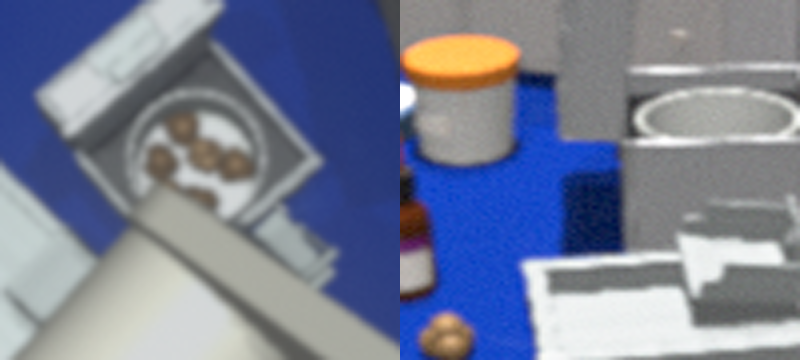

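Run:
```python
from h import *
s,R=state();tcp=s["eef_pos"]
for fn in("g16.npz","f16.npz"):
    g=dict(np.load(fn));X=cloud(g);P=X-tcp;u=(P[...,0]+P[...,1])*.7071;v=(P[...,1]-P[...,0])*.7071;z=X[...,2]
    for lo in range(30,125,8):
        k=(u>lo)&(u<lo+8)&(abs(v)<36)&(z<75)
        if k.sum()>3: print(fn,lo,k.sum(),[(w,np.nanpercentile(z[k&(v>w)&(v<w+9)],[10,90]).round().tolist()) for w in range(-36,36,9) if (k&(v>w)&(v<w+9)).sum()>2])
g=grab("wrist");X=cloud(g);P=X-tcp;u=(P[...,0]+P[...,1])*.7071;v=(P[...,1]-P[...,0])*.7071;z=X[...,2]
k=(abs(v)<10)&(u>-45)&(u<5)&(z>40)&(z<90);print("wrist handle",k.sum());
for lo in range(-40,5,5):
    q=k&(u>lo)&(u<lo+5)
    if q.sum()>5: print(lo,np.percentile(z[q],[50,90]).round(1),v[q].mean().round(1))
```

```text
t 23.1 tcp [338.8 370.1  51. ] gap 16.3 F [0.4 1.  3.8] q [ 0.83  0.39  2.02  0.    0.72 -1.53]
R cols x,y,z
 [[ 0.001 -0.706  0.709]
 [ 0.001  0.709  0.706]
 [-1.     0.     0.001]]
g16.npz 30 159 [(-36, [11.0, 19.0]), (-27, [0.0, 17.0]), (-18, [-1.0, 1.0]), (-9, [-1.0, 1.0]), (0, [-0.0, 73.0]), (9, [-1.0, 70.0]), (18, [-1.0, 1.0]), (27, [-0.0, 1.0])]
g16.npz 38 168 [(-36, [3.0, 18.0]), (-27, [0.0, 18.0]), (-18, [-1.0, 0.0]), (-9, [-1.0, 74.0]), (0, [-0.0, 74.0]), (9, [-0.0, 72.0]), (18, [-1.0, 0.0]), (27, [0.0, 0.0])]
g16.npz 46 180 [(-36, [1.0, 15.0]), (-27, [0.0, 18.0]), (-18, [-0.0, 1.0]), (-9, [-1.0, 71.0]), (0, [0.0, 74.0]), (9, [-0.0, 71.0]), (18, [-1.0, 1.0]), (27, [0.0, 1.0])]
g16.npz 54 105 [(-27, [-0.0, -0.0]), (-18, [-1.0, 1.0]), (-9, [-1.0, 57.0]), (0, [-0.0, 55.0]), (9, [-1.0, 1.0]), (18, [-0.0, 1.0]), (27, [-0.0, 1.0])]
g16.npz 62 197 [(-36, [21.0, 41.0]), (-27, [20.0, 47.0]), (-18, [19.0, 45.0]), (-9, [26.0, 45.0]), (0, [0.0, 43.0]), (9, [-1.0, 40.0]), (18, [-1.0, 38.0]), (27, [-1.0, 1.0])]
g16.npz 70 173 [(-36, [21.0, 41.0]), (-27, [18.0, 21.0]), (-18, [17.0, 19.0])
[... 1424 characters left out ...]
 [21.0, 25.0]), (9, [17.0, 24.0]), (18, [3.0, 43.0]), (27, [3.0, 7.0])]
f16.npz 102 99 [(-36, [25.0, 39.0]), (-27, [24.0, 30.0]), (-18, [23.0, 29.0]), (-9, [24.0, 29.0]), (0, [21.0, 26.0]), (9, [20.0, 24.0]), (18, [1.0, 32.0]), (27, [2.0, 5.0])]
f16.npz 110 81 [(-36, [28.0, 37.0]), (-27, [27.0, 31.0]), (-18, [25.0, 29.0]), (-9, [23.0, 28.0]), (0, [24.0, 26.0]), (9, [20.0, 26.0]), (18, [1.0, 12.0]), (27, [0.0, 5.0])]
f16.npz 118 79 [(-36, [17.0, 22.0]), (-27, [0.0, 5.0]), (-18, [-1.0, 6.0]), (-9, [0.0, 5.0]), (0, [1.0, 4.0]), (9, [0.0, 4.0]), (18, [1.0, 5.0]), (27, [1.0, 5.0])]
wrist handle 1337
-20 [61.9 64. ] 0.3
-15 [65.8 81.1] -0.3
-10 [67.5 74.9] 0.2
-5 [68.1 76. ] 0.2
0 [69.1 77.6] -0.1
```

Request:
apply_moves --series '[{"offset": [-25,0,0],"roll": 0,"fingers": 5},{"offset": [-35,5,0],"roll": 0,"fingers": 5},{"offset": [-35,14,0],"roll": 0,"fingers": 5},{"offset": [-35,14,0],"roll": 0,"fingers": 5},{"offset": [-15,14,0],"roll": 0,"fingers": 5},{"offset": [0,14,0],"roll": 0,"fingers": 5}]'

```text
clock: 23.65
eef_pos: [328.1, 379.8, 49.6]
tool_rot: [-0.613, 1.482, 0.613]
wrist_force: [-0.3, 0.5, -1.2]
finger_gap: 16.4
```

Request:
apply_moves --series '[{"offset": [4,0,0],"roll": 0,"fingers": 5},{"offset": [8,0,0],"roll": 0,"fingers": 5},{"offset": [12,0,0],"roll": 0,"fingers": 5},{"offset": [14,0,0],"roll": 0,"fingers": 5},{"offset": [14,0,0],"roll": 0,"fingers": 36},{"offset": [14,0,0],"roll": 0,"fingers": 36},{"offset": [14,0,0],"roll": 0,"fingers": 36},{"offset": [0,0,5],"roll": 0,"fingers": 36},{"offset": [-2,0,12],"roll": 0,"fingers": 36},{"offset": [-2,0,15],"roll": 0,"fingers": 36},{"offset": [-2,0,15],"roll": 0,"fingers": 36}]' --newtons 4

```text
clock: 24.57
eef_pos: [340.3, 391.3, 52.9]
tool_rot: [-0.611, 1.481, 0.613]
wrist_force: [-0.7, 0.9, 1.0]
finger_gap: 36.1
```

```bash
cat >> h.py <<'E'
def scoopchk(tcp,th=45):
    c,s=np.cos(np.radians(th)),np.sin(np.radians(th))
    for nm in("scene","top","wrist"):
        g=grab(nm);X=cloud(g);P=X-tcp;u=P[...,0]*c+P[...,1]*s;v=P[...,1]*c-P[...,0]*s;z=X[...,2];i=g["img"].astype(int)
        if nm!="wrist":
            for lo in range(60,125,8):
                k=(u>lo)&(u<lo+8)&(abs(v)<36)&(z<75)
                if k.sum()>3: print(nm,lo,[(w,np.nanpercentile(z[k&(v>w)&(v<w+9)],[10,90]).round().tolist()) for w in range(-36,36,9) if (k&(v>w)&(v<w+9)).sum()>2])
        else:
            k=(i.max(2)<70)&(abs(v)<14)&(u>-60)&(u<5)&(z>45)&(z<80)
            for lo in range(-60,5,5):
                q=k&(u>lo)&(u<lo+5)
                if q.sum()>5: print("handle",lo,q.sum(),np.percentile(z[q],[50,90]).round(1),np.percentile(v[q],[5,95]).round(1))
E
python3 - <<'E'
from h import *
s,R=state();scoopchk(s["eef_pos"])
E
```

```text
t 24.57 tcp [340.3 391.3  52.9] gap 36.1 F [-0.7  0.9  1. ] q [ 0.85  0.41  1.99  0.    0.74 -1.5 ]
R cols x,y,z
 [[ 0.001 -0.705  0.709]
 [ 0.002  0.709  0.705]
 [-1.     0.     0.002]]
scene 60 [(-27, [1.0, 22.0]), (-18, [1.0, 3.0]), (18, [8.0, 23.0]), (27, [8.0, 22.0])]
scene 68 [(-27, [2.0, 23.0]), (-18, [1.0, 2.0]), (18, [9.0, 22.0]), (27, [8.0, 24.0])]
scene 76 [(-27, [2.0, 22.0]), (-18, [1.0, 3.0]), (18, [8.0, 23.0]), (27, [8.0, 22.0])]
scene 84 [(-27, [2.0, 22.0]), (-18, [1.0, 2.0]), (-9, [1.0, 2.0]), (0, [1.0, 3.0]), (18, [5.0, 18.0]), (27, [10.0, 22.0])]
scene 92 [(-36, [-0.0, 6.0]), (-27, [1.0, 12.0]), (-18, [1.0, 2.0]), (-9, [1.0, 2.0]), (0, [1.0, 2.0]), (9, [2.0, 2.0]), (18, [2.0, 8.0]), (27, [8.0, 13.0])]
scene 100 [(-36, [-0.0, 1.0]), (-27, [-1.0, 1.0]), (-18, [-0.0, 1.0]), (-9, [-1.0, 1.0]), (0, [-0.0, 2.0]), (9, [0.0, 2.0])]
scene 108 [(-36, [-1.0, 0.0]), (-27, [-0.0, 1.0]), (-18, [-1.0, 1.0]), (-9, [-1.0, 1.0]), (0, [-1.0, 1.0]), (9, [-1.0, 1.0])]
scene 116 [(-36, [-1.0, 1.0]), (-27, [-1.0, 1.0]), (-18, [-0.0, 1.0]), (-9, [-2.0, 1.0]), (0, [-1.0, 1.0]), (9, [-0.0, 1
[... 436 characters left out ...]
0])]
top 108 [(-36, [-0.0, 5.0]), (-27, [2.0, 6.0]), (-18, [2.0, 7.0]), (-9, [0.0, 4.0]), (0, [-0.0, 4.0]), (9, [1.0, 7.0]), (18, [2.0, 7.0]), (27, [1.0, 5.0])]
top 116 [(-36, [1.0, 6.0]), (-27, [2.0, 6.0]), (-18, [2.0, 5.0]), (-9, [1.0, 6.0]), (0, [0.0, 5.0]), (9, [0.0, 7.0]), (18, [2.0, 6.0]), (27, [1.0, 9.0])]
top 124 [(-36, [1.0, 6.0]), (-27, [0.0, 6.0]), (-18, [2.0, 6.0]), (-9, [1.0, 7.0]), (0, [-0.0, 9.0]), (9, [1.0, 5.0]), (18, [1.0, 7.0]), (27, [3.0, 6.0])]
handle -25 196 [61.3 64.5] [-5.7  5.9]
handle -20 232 [65.3 66.4] [-6.9  7.2]
handle -15 198 [65.6 66.6] [-6.9  7. ]
handle -10 192 [65.4 66.4] [-7.   7.1]
handle -5 190 [65.5 66.5] [-7.1  7.1]
handle 0 182 [65.5 66.5] [-6.5  7.2]
```

Request:
apply_moves --series '[{"offset": [2.5,0,0],"roll": 0,"fingers": 36},{"offset": [2.5,0,0],"roll": 0,"fingers": 5},{"offset": [2.5,0,0],"roll": 0,"fingers": 5},{"offset": [2.5,0,0],"roll": 0,"fingers": 5},{"offset": [2.5,0,0],"roll": 0,"fingers": 5},{"offset": [2.5,0,0],"roll": 0,"fingers": 5}]' --newtons 60

```text
clock: 25.22
eef_pos: [339.2, 390.1, 50.0]
tool_rot: [-0.612, 1.483, 0.612]
wrist_force: [-0.1, 0.1, -0.8]
finger_gap: 15.3
```

Request:
apply_moves --series '[{"offset": [-35,0,0],"roll": 0,"fingers": 5},{"offset": [-70,0,0],"roll": 0,"fingers": 5},{"offset": [-100,20,5],"roll": 0,"fingers": 5},{"offset": [-100,50,25],"roll": 0,"fingers": 5},{"offset": [-100,78,55],"roll": 7,"fingers": 5},{"offset": [-100,78,93],"roll": 14,"fingers": 5},{"offset": [-100,78,130],"roll": 21,"fingers": 5},{"offset": [-100,78,170],"roll": 28,"fingers": 5},{"offset": [-100,78,210],"roll": 35,"fingers": 5},{"offset": [-100,78,240],"roll": 42,"fingers": 5},{"offset": [-100,78,253],"roll": 49,"fingers": 5},{"offset": [-100,78,253],"roll": 56,"fingers": 5}]'

```text
clock: 26.22
eef_pos: [465.5, 625.6, 148.9]
tool_rot: [0.158, 1.565, -0.157]
wrist_force: [-0.3, -0.2, -1.2]
finger_gap: 15.3
```

Request:
apply_moves --series '[{"offset": [0,0,0],"roll": 7,"fingers": 5},{"offset": [0,0,0],"roll": 14,"fingers": 5},{"offset": [0,0,0],"roll": 21,"fingers": 5},{"offset": [0,0,0],"roll": 28,"fingers": 5},{"offset": [0,0,0],"roll": 34,"fingers": 5},{"offset": [0,0,0],"roll": 34,"fingers": 5}]'

```text
clock: 26.72
eef_pos: [463.3, 623.8, 149.6]
tool_rot: [0.619, 1.481, -0.62]
wrist_force: [0.5, -0.1, -0.8]
finger_gap: 15.8
```

Run:
```python
from h import *
s,R=state();t=s["eef_pos"];print("tray-rel tcp",(t[0]+t[1])*.7071-600.5,(t[1]-t[0])*.7071-38.7)
g=grab("scene");X=cloud(g);i=g["img"].astype(int);m=((i[...,0]-i[...,2])>30)&(i[...,0]<235)&(np.hypot(X[...,0]-476,X[...,1]-547)<30);p=X[m].mean(0);print("loose",m.sum(),p.round(),(p[0]+p[1])*.7071-600.5,(p[1]-p[0])*.7071-38.7)
w=grab("wrist");X=cloud(w);i=w["img"].astype(int);m=((i[...,0]-i[...,2])>40)&(i[...,0]<235)&(np.hypot(X[...,0]-476,X[...,1]-547)<35)
if m.sum(): p=np.nanmean(X[m],0);print("wrist loose",m.sum(),p.round(),(p[0]+p[1])*.7071-600.5,(p[1]-p[0])*.7071-38.7)
```

```text
t 26.72 tcp [463.3 623.8 149.6] gap 15.8 F [ 0.5 -0.1 -0.8] q [0.93 0.64 1.31 0.   1.19 0.15]
R cols x,y,z
 [[-0.001  0.712  0.702]
 [-0.001  0.702 -0.712]
 [-1.    -0.001  0.   ]]
tray-rel tcp 168.14412151404952 74.77933879306146
loose 123 [476. 548.  15.] 123.85839462479805 11.829346836379251
wrist loose 95 [474. 544.  15.] 119.60959655822262 10.59819814476441
```

Request:
apply_moves --series '[{"offset": [40,0,0],"roll": 0,"fingers": 5},{"offset": [75,0,0],"roll": 0,"fingers": 5},{"offset": [92,0,0],"roll": 0,"fingers": 5},{"offset": [99,0,0],"roll": 0,"fingers": 5},{"offset": [100.5,0,0],"roll": 0,"fingers": 5},{"offset": [100.5,-6,0],"roll": 0,"fingers": 5},{"offset": [100.5,-11,0],"roll": 0,"fingers": 5},{"offset": [100.5,-16,0],"roll": 0,"fingers": 5},{"offset": [100.5,-20,0],"roll": 0,"fingers": 5},{"offset": [100.5,-24,0],"roll": 0,"fingers": 5},{"offset": [100.5,-28,0],"roll": 0,"fingers": 5},{"offset": [100.5,-28,0],"roll": 0,"fingers": 5}]'

```text
clock: 27.82
eef_pos: [443.1, 603.7, 49.9]
tool_rot: [0.615, 1.482, -0.616]
wrist_force: [0.2, 0.7, -1.2]
finger_gap: 15.8
```

```bash
cat >> h.py <<'E'
def loose(tag=""):
    for n in("scene","top","wrist"):
        g=grab(n);X=cloud(g);i=g["img"].astype(int);u=(X[...,0]+X[...,1])*.7071-600.5;v=(X[...,1]-X[...,0])*.7071-38.7
        m=((i[...,0]-i[...,2])>(25 if n=="top" else 32))&(i[...,0]<235)&(u>60)&(u<200)&(v>-40)&(v<90)&(X[...,2]<70)
        nn,l,st,ce=cv2.connectedComponentsWithStats(m.astype(np.uint8))
        print(n,[(int(st[k,4]),u[l==k].mean().round(),v[l==k].mean().round(),X[...,2][l==k].mean().round()) for k in range(1,nn) if st[k,4]>6])
def where():
    s,R=state();t=s["eef_pos"];print("tray-rel tcp",round((t[0]+t[1])*.7071-600.5,1),round((t[1]-t[0])*.7071-38.7,1));return s,R
E
python3 - <<'E'
from h import *
where();loose()
E
```

```text
t 27.82 tcp [443.1 603.7  49.9] gap 15.8 F [ 0.2  0.7 -1.2] q [0.94 0.7  1.45 0.   0.99 0.15]
R cols x,y,z
 [[-0.     0.709  0.706]
 [-0.     0.706 -0.709]
 [-1.    -0.    -0.   ]]
tray-rel tcp 139.7 74.9
scene [(109, np.float64(100.0), np.float64(15.0), np.float64(12.0))]
top []
wrist []
```

Request:
apply_moves --series '[{"offset": [0,-3,0],"roll": 0,"fingers": 5},{"offset": [0,-5,0],"roll": 0,"fingers": 5},{"offset": [0,-5,0],"roll": 0,"fingers": 5},{"offset": [0,0,0],"roll": 0,"fingers": 5},{"offset": [-30,2,0],"roll": 0,"fingers": 5},{"offset": [-65,2,0],"roll": 0,"fingers": 5},{"offset": [-100,10,0],"roll": 7,"fingers": 5},{"offset": [-100,35,10],"roll": 14,"fingers": 5},{"offset": [-100,55,21],"roll": 21,"fingers": 5},{"offset": [-100,55,21],"roll": 28,"fingers": 5},{"offset": [-100,55,21],"roll": 35,"fingers": 5},{"offset": [-100,55,21],"roll": 42,"fingers": 5}]'

```text
clock: 28.97
eef_pos: [498.2, 628.3, 149.3]
tool_rot: [1.177, 1.23, -1.177]
wrist_force: [-0.2, 0.5, -1.7]
finger_gap: 15.4
```

Request:
apply_moves --series '[{"offset": [0,0,0],"roll": 7,"fingers": 5},{"offset": [0,0,0],"roll": 14,"fingers": 5},{"offset": [0,0,0],"roll": 21,"fingers": 5},{"offset": [0,0,0],"roll": 28,"fingers": 5},{"offset": [0,0,0],"roll": 28,"fingers": 5}]'

```text
clock: 29.38
eef_pos: [497.7, 628.4, 149.5]
tool_rot: [1.529, 0.965, -1.528]
wrist_force: [0.3, -0.1, -1.0]
finger_gap: 15.2
```

Run:
```python
from h import *
where();loose()
```

```text
t 29.38 tcp [497.7 628.4 149.5] gap 15.2 F [ 0.3 -0.1 -1. ] q [ 0.9   0.68  1.24 -0.    1.22  1.34]
R cols x,y,z
 [[ 0.     0.903 -0.43 ]
 [ 0.    -0.43  -0.903]
 [-1.     0.    -0.   ]]
tray-rel tcp 195.8 53.7
scene [(98, np.float64(96.0), np.float64(15.0), np.float64(12.0))]
top []
wrist []
```

Request:
apply_moves --series '[{"offset": [40,0,0],"roll": 0,"fingers": 5},{"offset": [75,0,0],"roll": 0,"fingers": 5},{"offset": [92,0,0],"roll": 0,"fingers": 5},{"offset": [99,0,0],"roll": 0,"fingers": 5},{"offset": [102,0,0],"roll": 0,"fingers": 5},{"offset": [102,0,0],"roll": 0,"fingers": 5}]'

```text
clock: 30.03
eef_pos: [497.5, 628.2, 46.8]
tool_rot: [1.522, 0.97, -1.523]
wrist_force: [-0.0, 0.2, -0.9]
finger_gap: 15.0
```

Request:
apply_moves --series '[{"offset": [0,3,2.7],"roll": 2,"fingers": 5},{"offset": [0,6.1,5.4],"roll": 4,"fingers": 5},{"offset": [0,9.1,8.1],"roll": 6,"fingers": 5},{"offset": [0,12.2,10.8],"roll": 8,"fingers": 5},{"offset": [0,15.2,13.5],"roll": 10,"fingers": 5},{"offset": [0,18.2,16.2],"roll": 12,"fingers": 5},{"offset": [0,21.3,18.9],"roll": 14,"fingers": 5},{"offset": [0,24.3,21.6],"roll": 16,"fingers": 5},{"offset": [0,27.4,24.3],"roll": 18,"fingers": 5},{"offset": [0,27.4,24.3],"roll": 18,"fingers": 5}]'

```text
clock: 30.87
eef_pos: [515.1, 596.5, 50.2]
tool_rot: [1.747, 0.756, -1.733]
wrist_force: [6.1, 5.9, -1.2]
finger_gap: 15.8
```

Run:
```python
from h import *
where();loose()
```

```text
t 30.87 tcp [515.1 596.5  50.2] gap 15.8 F [ 6.1  5.9 -1.2] q [ 0.86  0.75  1.35 -0.    1.03  1.61]
R cols x,y,z
 [[ 0.006  0.729 -0.684]
 [ 0.006 -0.684 -0.729]
 [-1.     0.    -0.008]]
tray-rel tcp 185.5 18.8
scene [(108, np.float64(94.0), np.float64(8.0), np.float64(20.0))]
top []
wrist [(15, np.float64(90.0), np.float64(2.0), np.float64(29.0))]
```

Request:
apply_moves --series '[{"offset": [0,0,-5],"roll": 0,"fingers": 5},{"offset": [0.5,4,-7],"roll": 1,"fingers": 5},{"offset": [0.5,9,-7],"roll": 2,"fingers": 5},{"offset": [0.5,9,-4],"roll": 2,"fingers": 5},{"offset": [0.5,9,-1],"roll": 2,"fingers": 5},{"offset": [0.5,9,2],"roll": 2,"fingers": 5},{"offset": [0.5,9,2],"roll": 2,"fingers": 5}]'

```text
clock: 31.6
eef_pos: [520.3, 589.4, 49.3]
tool_rot: [1.771, 0.731, -1.754]
wrist_force: [8.2, 7.2, -0.8]
finger_gap: 15.3
```

Run:
```python
from h import *
where();loose()
g=grab("scene");save(g,"s20.png",(170,180,300,280),4.5)
```

```text
t 31.6 tcp [520.3 589.4  49.3] gap 15.3 F [ 8.2  7.2 -0.8] q [ 0.85  0.75  1.36 -0.    1.03  1.63]
R cols x,y,z
 [[ 0.007  0.706 -0.708]
 [ 0.007 -0.708 -0.706]
 [-1.     0.    -0.01 ]]
tray-rel tcp 184.2 10.1
scene [(104, np.float64(94.0), np.float64(3.0), np.float64(18.0))]
top []
wrist []
```

Request:
apply_moves --series '[{"offset": [0,0,-3],"roll": 0,"fingers": 5},{"offset": [-3,0,-3],"roll": 0,"fingers": 5},{"offset": [-6,0,-3],"roll": 0,"fingers": 5},{"offset": [-9,0,-3],"roll": 0,"fingers": 5},{"offset": [-12,0,-3],"roll": 0,"fingers": 5},{"offset": [-12,0,-3],"roll": 0,"fingers": 5}]'

```text
clock: 32.3
eef_pos: [520.6, 590.2, 60.4]
tool_rot: [1.766, 0.729, -1.758]
wrist_force: [5.3, 4.7, -1.4]
finger_gap: 15.3
```

Run:
```python
from h import *
where();loose()
g=grab("scene");X=cloud(g);u=(X[...,0]+X[...,1])*.7071-600.5;v=(X[...,1]-X[...,0])*.7071-38.7;i=g["img"].astype(int)
k=(u>70)&(u<190)&(v>-30)&(v<60)&(X[...,2]>6)&(X[...,2]<60)
for lo in range(70,190,10):
    q=k&(u>lo)&(u<lo+10)
    if q.sum()>4: print(lo,q.sum(),"v",np.percentile(v[q],[5,95]).round(),"z",np.percentile(X[...,2][q],[5,50,95]).round(),"col",i[q].mean(0).round())
save(g,"s21.png",(170,180,300,280),4.5)
```

```text
t 32.3 tcp [520.6 590.2  60.4] gap 15.3 F [ 5.3  4.7 -1.4] q [ 0.85  0.74  1.34 -0.    1.05  1.63]
R cols x,y,z
 [[ 0.003  0.706 -0.709]
 [ 0.003 -0.709 -0.706]
 [-1.    -0.    -0.004]]
tray-rel tcp 185.0 10.5
scene [(118, np.float64(93.0), np.float64(4.0), np.float64(30.0))]
top []
wrist []
70 79 v [-17.  51.] z [ 7. 17. 19.] col [194. 197. 197.]
80 149 v [-3. 48.] z [15. 19. 35.] col [175. 168. 160.]
90 161 v [-14.  40.] z [17. 29. 38.] col [145. 132. 119.]
100 166 v [-14.  40.] z [15. 27. 37.] col [143. 142. 139.]
110 164 v [-15.  40.] z [15. 25. 37.] col [150. 152. 153.]
120 170 v [-14.  40.] z [15. 28. 43.] col [147. 150. 152.]
130 63 v [13. 17.] z [34. 47. 58.] col [143. 146. 147.]
140 9 v [14. 16.] z [54. 56. 59.] col [123. 123. 122.]
```

Request:
apply_moves --series '[{"offset": [-3,0,-1],"roll": 0,"fingers": 5},{"offset": [-8,0,-2],"roll": 0,"fingers": 5},{"offset": [-16,0,-2],"roll": 0,"fingers": 5},{"offset": [-28,0,-2],"roll": 0,"fingers": 5},{"offset": [-43,0,-2],"roll": 0,"fingers": 5},{"offset": [-60,0,-2],"roll": 0,"fingers": 5},{"offset": [-76,0,-2],"roll": 0,"fingers": 5},{"offset": [-90,0,-2],"roll": 0,"fingers": 5},{"offset": [-101,0,-2],"roll": 0,"fingers": 5},{"offset": [-108,0,-2],"roll": 0,"fingers": 5},{"offset": [-110,0,-2],"roll": 0,"fingers": 5},{"offset": [-110,0,-2],"roll": 0,"fingers": 5}]'

```text
clock: 33.5
eef_pos: [520.7, 590.5, 169.6]
tool_rot: [1.762, 0.728, -1.761]
wrist_force: [-0.1, -0.7, -1.3]
finger_gap: 15.3
```

Request:
apply_moves --series '[{"offset": [0,0,0],"roll": -1,"fingers": 5},{"offset": [0,0,0],"roll": -3,"fingers": 5},{"offset": [0,0,0],"roll": -6,"fingers": 5},{"offset": [0,0,0],"roll": -10,"fingers": 5},{"offset": [0,0,0],"roll": -14,"fingers": 5},{"offset": [0,0,0],"roll": -18,"fingers": 5},{"offset": [0,0,0],"roll": -22,"fingers": 5},{"offset": [0,0,0],"roll": -26,"fingers": 5},{"offset": [0,0,0],"roll": -30,"fingers": 5},{"offset": [0,0,0],"roll": -34,"fingers": 5},{"offset": [0,0,0],"roll": -38,"fingers": 5},{"offset": [0,0,0],"roll": -42,"fingers": 5}]'

```text
clock: 34.5
eef_pos: [520.2, 589.9, 167.5]
tool_rot: [1.244, 1.185, -1.248]
wrist_force: [-0.1, -0.2, -0.9]
finger_gap: 15.3
```

Request:
apply_moves --series '[{"offset": [0,0,0],"roll": -4,"fingers": 5},{"offset": [0,0,0],"roll": -8,"fingers": 5},{"offset": [0,0,0],"roll": -12,"fingers": 5},{"offset": [0,0,0],"roll": -16,"fingers": 5},{"offset": [0,0,0],"roll": -20,"fingers": 5},{"offset": [0,0,0],"roll": -24,"fingers": 5},{"offset": [0,0,0],"roll": -28,"fingers": 5},{"offset": [0,0,0],"roll": -32,"fingers": 5},{"offset": [0,0,0],"roll": -36,"fingers": 5},{"offset": [0,0,0],"roll": -39,"fingers": 5},{"offset": [0,0,0],"roll": -41,"fingers": 5},{"offset": [0,0,0],"roll": -42,"fingers": 5}]'

```text
clock: 35.5
eef_pos: [520.2, 589.9, 167.6]
tool_rot: [0.693, 1.458, -0.696]
wrist_force: [0.4, 0.4, -2.2]
finger_gap: 15.3
```

Run:
```python
from h import *
s,R=where();d=R[:2,2]
g=grab("scene");scoopfit(g,s["eef_pos"],d)
i=g["img"].astype(int);m=((i[...,0]-i[...,2])>30)&(i[...,0]<235);n,l,st,ce=cv2.connectedComponentsWithStats(m.astype(np.uint8));X=cloud(g)
print([(int(st[k,4]),np.nanmean(X[l==k],0).round().tolist()) for k in range(1,n) if 15<st[k,4]<300 and 380<np.nanmean(X[l==k],0)[0]<600 and 250<np.nanmean(X[l==k],0)[1]<650])
```

```text
t 35.5 tcp [520.2 589.9 167.6] gap 15.3 F [ 0.4  0.4 -2.2] q [0.85 0.64 1.27 0.   1.23 0.17]
R cols x,y,z
 [[-0.002  0.777  0.63 ]
 [-0.002  0.63  -0.777]
 [-1.    -0.002  0.   ]]
tray-rel tcp 184.5 10.6
stone blob 34 113.0 22.0 -93.0
stone blob 46 75.0 -37.0 -88.0
[(24, [473.0, 587.0, 269.0]), (19, [511.0, 618.0, 269.0]), (53, [552.0, 497.0, 74.0]), (120, [534.0, 513.0, 46.0])]
```

Run:
```python
from h import *
s,R=where()
for nm in("top","scene","wrist"):
    g=grab(nm);i=g["img"].astype(int);m=((i[...,0]-i[...,2])>22)&(i[...,0]<235)&(i[...,0]>60);n,l,st,ce=cv2.connectedComponentsWithStats(m.astype(np.uint8));X=cloud(g)
    print(nm,[(int(st[k,4]),np.nanmean(X[l==k],0).round().tolist()) for k in range(1,n) if 8<st[k,4]<400 and 400<np.nanmean(X[l==k],0)[0]<640 and 250<np.nanmean(X[l==k],0)[1]<650])
g=grab("top");print("blade in top px",proj(g,[s["eef_pos"]+np.r_[R[:2,2]*75,-40]]))
```

```text
t 35.55 tcp [520.3 590.  167.8] gap 15.7 F [-0.9 -0.4 -1.1] q [0.85 0.64 1.27 0.   1.23 0.17]
R cols x,y,z
 [[-0.001  0.777  0.63 ]
 [-0.001  0.63  -0.777]
 [-1.    -0.002  0.   ]]
tray-rel tcp 184.6 10.6
top []
scene [(25, [512.0, 617.0, 269.0]), (57, [621.0, 625.0, 220.0]), (39, [608.0, 516.0, 72.0]), (58, [554.0, 494.0, 73.0]), (127, [603.0, 519.0, 34.0]), (120, [535.0, 513.0, 45.0]), (15, [605.0, 523.0, 5.0])]
wrist [(328, [496.0, 603.0, 273.0]), (326, [513.0, 617.0, 273.0]), (36, [459.0, 347.0, 30.0]), (149, [602.0, 624.0, 230.0]), (31, [585.0, 531.0, 159.0])]
blade in top px [[180.07789958 147.63508573]]
```

Request:
apply_moves --series '[{"offset": [0,-0.8,-0.5],"roll": 0,"fingers": 5},{"offset": [0,-3.3,-1.5],"roll": 0,"fingers": 5},{"offset": [0,-7.3,-3],"roll": 0,"fingers": 5},{"offset": [0,-12.8,-4.5],"roll": 0,"fingers": 5},{"offset": [0,-19.7,-6],"roll": 0,"fingers": 5},{"offset": [0,-28,-7],"roll": 0,"fingers": 5},{"offset": [0,-37,-8],"roll": 0,"fingers": 5},{"offset": [0,-48,-8],"roll": 0,"fingers": 5},{"offset": [0,-59,-8],"roll": 0,"fingers": 5},{"offset": [0,-71,-8],"roll": 0,"fingers": 5},{"offset": [0,-83,-8],"roll": 0,"fingers": 5},{"offset": [0,-95.5,-8],"roll": 0,"fingers": 5}]'

```text
clock: 36.75
eef_pos: [440.3, 536.0, 169.3]
tool_rot: [0.697, 1.456, -0.696]
wrist_force: [-0.3, -0.7, -1.6]
finger_gap: 15.3
```

Request:
apply_moves --series '[{"offset": [0,-12.5,0],"roll": 0,"fingers": 5},{"offset": [0,-24.5,0],"roll": 0,"fingers": 5},{"offset": [0,-36.5,0],"roll": 0,"fingers": 5},{"offset": [0,-47.5,0],"roll": 0,"fingers": 5},{"offset": [0,-58.5,0],"roll": 0,"fingers": 5},{"offset": [0,-67.5,0],"roll": 0,"fingers": 5},{"offset": [0,-75.8,0],"roll": 0,"fingers": 5},{"offset": [0,-82.7,0],"roll": 0,"fingers": 5},{"offset": [0,-88.2,0],"roll": 0,"fingers": 5},{"offset": [0,-92.2,0],"roll": 0,"fingers": 5},{"offset": [0,-94.7,0],"roll": 0,"fingers": 5},{"offset": [0,-95.5,0],"roll": 0,"fingers": 5}]'

```text
clock: 37.75
eef_pos: [366.8, 476.7, 169.1]
tool_rot: [0.697, 1.456, -0.696]
wrist_force: [0.5, -0.2, -1.4]
finger_gap: 15.4
```

Request:
apply_moves --series '[{"offset": [0,0,0.9],"roll": 0,"fingers": 5},{"offset": [0,0,3.5],"roll": 0,"fingers": 5},{"offset": [0,0,7.8],"roll": 0,"fingers": 5},{"offset": [0,0,13.6],"roll": 0,"fingers": 5},{"offset": [0,0,20.6],"roll": 0,"fingers": 5},{"offset": [0,0,28.7],"roll": 0,"fingers": 5},{"offset": [0,0,37.4],"roll": 0,"fingers": 5},{"offset": [0,0,46.5],"roll": 0,"fingers": 5}]'

```text
clock: 38.42
eef_pos: [396.8, 439.7, 169.1]
tool_rot: [0.697, 1.456, -0.697]
wrist_force: [-0.6, 0.3, -1.9]
finger_gap: 15.6
```

Request:
apply_moves --series '[{"offset": [1,0,9.1],"roll": 0,"fingers": 5},{"offset": [3,0,17.8],"roll": 0,"fingers": 5},{"offset": [6,0,25.9],"roll": 0,"fingers": 5},{"offset": [9,0,33],"roll": 0,"fingers": 5},{"offset": [12,0,38.7],"roll": 0,"fingers": 5},{"offset": [15,0,43],"roll": 0,"fingers": 5},{"offset": [17,0,45.6],"roll": 0,"fingers": 5},{"offset": [18,0,46.5],"roll": 0,"fingers": 5},{"offset": [18,0,46.5],"roll": 0,"fingers": 5}]'

```text
clock: 39.17
eef_pos: [425.3, 404.3, 150.7]
tool_rot: [0.696, 1.456, -0.697]
wrist_force: [1.0, 0.1, -1.2]
finger_gap: 15.4
```

Run:
```python
from h import *
s,R=where();t=s["eef_pos"];d=R[:2,2];y=R[:2,1]
print("nose rel pot along d",98-(np.array([478,346])-t[:2])@d,"lateral",(t[:2]-[478,346])@y)
for nm in("top","scene","wrist"):
    g=grab(nm);i=g["img"].astype(int);m=((i[...,0]-i[...,2])>20)&(i[...,0]<235)&(i[...,0]>50);n,l,st,ce=cv2.connectedComponentsWithStats(m.astype(np.uint8));X=cloud(g)
    print(nm,[(int(st[k,4]),(np.nanmean(X[l==k],0)).round().tolist(),((np.nanmean(X[l==k],0)[:2]-t[:2])@d).round(),((np.nanmean(X[l==k],0)[:2]-t[:2])@y).round()) for k in range(1,n) if 8<st[k,4]<400 and 400<np.nanmean(X[l==k],0)[0]<580 and 250<np.nanmean(X[l==k],0)[1]<580])
```

```text
t 39.17 tcp [425.3 404.3 150.7] gap 15.4 F [ 1.   0.1 -1.2] q [0.76 0.36 1.78 0.   1.   0.08]
R cols x,y,z
 [[-0.     0.779  0.628]
 [-0.     0.628 -0.779]
 [-1.    -0.001 -0.   ]]
tray-rel tcp -14.0 -53.6
nose rel pot along d 19.546159569344795 lateral -4.503384887974741
top []
scene [(324, [417.0, 419.0, 264.0], np.float64(-17.0), np.float64(3.0)), (16, [481.0, 367.0, 135.0], np.float64(64.0), np.float64(20.0)), (66, [562.0, 487.0, 70.0], np.float64(21.0), np.float64(158.0)), (136, [536.0, 512.0, 45.0], np.float64(-15.0), np.float64(154.0)), (19, [533.0, 516.0, 4.0], np.float64(-20.0), np.float64(154.0))]
wrist [(286, [536.0, 505.0, 49.0], np.float64(-9.0), np.float64(149.0)), (205, [541.0, 505.0, 83.0], np.float64(-6.0), np.float64(153.0)), (355, [400.0, 417.0, 256.0], np.float64(-26.0), np.float64(-11.0)), (347, [418.0, 431.0, 256.0], np.float64(-26.0), np.float64(11.0)), (24, [463.0, 374.0, 183.0], np.float64(47.0), np.float64(10.0))]
```

Request:
apply_moves --series '[{"offset": [0,0,0],"roll": 0,"fingers": 5},{"offset": [0,0,0],"roll": 0,"fingers": 5},{"offset": [0,0,0],"roll": 0,"fingers": 5},{"offset": [0,0,0],"roll": 0,"fingers": 5},{"offset": [0,0,0],"roll": 0,"fingers": 5},{"offset": [0,0,0],"roll": 0,"fingers": 5},{"offset": [0,0,0],"roll": 0,"fingers": 5}]' --newtons 4.5

```text
clock: 39.9
eef_pos: [425.5, 404.5, 151.2]
tool_rot: [0.697, 1.456, -0.696]
wrist_force: [1.6, 0.9, 0.7]
finger_gap: 16.2
```

Run:
```python
from h import *
s,R=where();t=s["eef_pos"];d=R[:2,2];y=R[:2,1]
for nm in("scene",):
    g=grab(nm);X=cloud(g);i=g["img"].astype(int);P=X-t;a=P[...,0]*d[0]+P[...,1]*d[1];b=P[...,0]*y[0]+P[...,1]*y[1]
    k=(a>-5)&(a<130)&(abs(b)<32)&(P[...,2]<20)&(P[...,2]>-75)
    for lo in range(-5,130,10):
        q=k&(a>lo)&(a<lo+10)
        if q.sum()>3:print(lo,q.sum(),np.percentile(X[...,2][q],[5,50,95]).round(),i[q].mean(0).round())
    m=((i[...,0]-i[...,2])>20)&(i[...,0]<235)&(np.hypot(X[...,0]-478,X[...,1]-346)<70)&(X[...,2]>40);print("brown above pot",m.sum())
```

```text
t 39.9 tcp [425.5 404.5 151.2] gap 16.2 F [1.6 0.9 0.7] q [ 0.76  0.36  1.78 -0.    1.    0.08]
R cols x,y,z
 [[ 0.     0.778  0.628]
 [ 0.     0.628 -0.778]
 [-1.     0.    -0.   ]]
tray-rel tcp -13.6 -53.5
-5 15 [141. 146. 170.] [45. 43. 45.]
5 44 [ 81.  83. 139.] [109. 111. 110.]
15 338 [ 80.  90. 111.] [133. 136. 136.]
25 190 [ 94. 103. 123.] [140. 143. 143.]
brown above pot 19
```

Request:
apply_moves --series '[{"offset": [0,0,0],"roll": 0,"fingers": 5},{"offset": [-20,0,0],"roll": 0,"fingers": 5},{"offset": [-50,0,0],"roll": 0,"fingers": 5},{"offset": [-80,0,-10],"roll": 0,"fingers": 5},{"offset": [-80,-10,-35],"roll": -7,"fingers": 5},{"offset": [-80,-30,-49],"roll": -14,"fingers": 5},{"offset": [-80,-47,-49],"roll": -21,"fingers": 5},{"offset": [-80,-47,-49],"roll": -28,"fingers": 5},{"offset": [-80,-47,-49],"roll": -35,"fingers": 5},{"offset": [-80,-47,-49],"roll": -42,"fingers": 5},{"offset": [-80,-47,-49],"roll": -49,"fingers": 5},{"offset": [-80,-47,-49],"roll": -56,"fingers": 5}]' --newtons 25

```text
clock: 40.95
eef_pos: [357.5, 412.7, 230.8]
tool_rot: [-0.072, 1.571, 0.071]
wrist_force: [0.7, -0.1, -1.5]
finger_gap: 16.0
```

Request:
apply_moves --series '[{"offset": [0,0,0],"roll": -7,"fingers": 5},{"offset": [0,0,0],"roll": -14,"fingers": 5},{"offset": [0,0,0],"roll": -21,"fingers": 5},{"offset": [0,0,0],"roll": -28,"fingers": 5},{"offset": [0,0,0],"roll": -35,"fingers": 5},{"offset": [0,0,0],"roll": -40,"fingers": 5},{"offset": [0,0,0],"roll": -40,"fingers": 5}]'

```text
clock: 41.53
eef_pos: [357.6, 412.6, 230.8]
tool_rot: [-0.616, 1.483, 0.615]
wrist_force: [-0.4, -0.4, -1.3]
finger_gap: 15.7
```

Run:
```python
from h import *
s,R=where()
for nm in("top","scene","wrist"):
    g=grab(nm);np.savez("d_"+nm+".npz",**g);i=g["img"].astype(int);X=cloud(g);m=((i[...,0]-i[...,2])>(16 if nm=="top" else 22))&(i[...,0]<235)&(i[...,0]>40)&(np.hypot(X[...,0]-480,X[...,1]-346)<75)&(X[...,2]<120);n,l,st,ce=cv2.connectedComponentsWithStats(m.astype(np.uint8))
    print(nm,[(int(st[k,4]),(np.nanmean(X[l==k],0)).round().tolist()) for k in range(1,n) if 3<st[k,4]])
```

```text
t 41.53 tcp [357.6 412.6 230.8] gap 15.7 F [-0.4 -0.4 -1.3] q [ 0.85  0.22  1.78  0.    1.14 -1.5 ]
R cols x,y,z
 [[-0.001 -0.708  0.706]
 [-0.001  0.706  0.708]
 [-1.     0.    -0.001]]
tray-rel tcp -55.9 0.2
top [(162, [488.0, 340.0, 28.0])]
scene []
wrist [(973, [478.0, 348.0, 26.0])]
```

Request:
apply_moves --series '[{"offset": [40,0,0],"roll": 0,"fingers": 5},{"offset": [80,0,0],"roll": 0,"fingers": 5},{"offset": [105,0,0],"roll": 0,"fingers": 5},{"offset": [112,0,0],"roll": 0,"fingers": 5}]'

```text
clock: 42.02
eef_pos: [356.0, 410.7, 115.1]
tool_rot: [-0.613, 1.489, 0.609]
wrist_force: [0.5, -0.7, -1.3]
finger_gap: 15.6
```

Request:
apply_moves --series '[{"offset": [7,0,0],"roll": 0,"fingers": 5},{"offset": [14,0,0],"roll": 0,"fingers": 5},{"offset": [21,0,0],"roll": 0,"fingers": 5},{"offset": [28,0,0],"roll": 0,"fingers": 5},{"offset": [35,0,0],"roll": 0,"fingers": 5},{"offset": [42,0,0],"roll": 0,"fingers": 5},{"offset": [49,0,0],"roll": 0,"fingers": 5},{"offset": [56,0,0],"roll": 0,"fingers": 5},{"offset": [63,0,0],"roll": 0,"fingers": 5},{"offset": [67,0,0],"roll": 0,"fingers": 5},{"offset": [67,0,0],"roll": 0,"fingers": 5}]' --newtons 4

```text
clock: 42.93
eef_pos: [357.6, 412.6, 51.0]
tool_rot: [-0.613, 1.484, 0.612]
wrist_force: [0.1, -0.7, -0.8]
finger_gap: 15.9
```

Run:
```python
from h import *
s,R=where();scoopchk(s["eef_pos"])
g=dict(np.load("d_wrist.npz"));X=cloud(g);i=g["img"].astype(int);m=((i[...,0]-i[...,2])>22)&(i[...,0]<235)&(np.hypot(X[...,0]-480,X[...,1]-346)<60)&(X[...,2]<120)
D=cv2.distanceTransform(m.astype(np.uint8),cv2.DIST_L2,5);pk=(D>=cv2.dilate(D,np.ones((9,9)))-1e-3)&(D>3);n,l,st,ce=cv2.connectedComponentsWithStats(pk.astype(np.uint8));print("pot stones",n-1,ce[1:].round().tolist(),[D[int(c[1]),int(c[0])].round(1) for c in ce[1:]])
v,u=np.nonzero(m);print(u.min(),u.max(),v.min(),v.max())
save(g,"wpot.png",(u.min()-25,v.min()-25,u.max()+25,v.max()+25),6)
```

```text
t 42.93 tcp [357.6 412.6  51. ] gap 15.9 F [ 0.1 -0.7 -0.8] q [ 0.85  0.45  1.93 -0.    0.77 -1.5 ]
R cols x,y,z
 [[-0.001 -0.706  0.709]
 [-0.001  0.709  0.706]
 [-1.    -0.    -0.002]]
tray-rel tcp -55.9 0.2
scene 60 [(-27, [2.0, 22.0]), (-18, [1.0, 3.0]), (18, [12.0, 22.0]), (27, [10.0, 23.0])]
scene 68 [(-27, [2.0, 23.0]), (-18, [1.0, 2.0]), (18, [8.0, 24.0]), (27, [11.0, 23.0])]
scene 76 [(-27, [2.0, 22.0]), (-18, [1.0, 2.0]), (18, [12.0, 23.0]), (27, [10.0, 22.0])]
scene 84 [(-36, [5.0, 14.0]), (-27, [2.0, 23.0]), (-18, [0.0, 2.0]), (-9, [1.0, 3.0]), (0, [1.0, 2.0]), (18, [8.0, 21.0]), (27, [10.0, 23.0])]
scene 92 [(-36, [-0.0, 3.0]), (-27, [1.0, 12.0]), (-18, [1.0, 3.0]), (-9, [0.0, 3.0]), (0, [0.0, 3.0]), (9, [1.0, 2.0]), (18, [8.0, 13.0]), (27, [9.0, 13.0])]
scene 100 [(-36, [-0.0, 0.0]), (-27, [-1.0, 1.0]), (-18, [0.0, 1.0]), (-9, [-1.0, 1.0]), (0, [0.0, 2.0]), (9, [-1.0, 1.0])]
scene 108 [(-36, [-0.0, 1.0]), (-27, [-1.0, 1.0]), (-18, [-1.0, 1.0]), (-9, [-0.0, 1.0]), (0, [-0.0, 1.0]), (9, [-0.0, 1.0])]
scene 116 [(-36, [-0.0, 1.0]), (-27, [-1.0, 1.0]), (-18, [-1.0, 1.0]), (
[... 266 characters left out ...]
.0]), (-18, [-0.0, 4.0]), (-9, [1.0, 6.0]), (0, [2.0, 6.0]), (9, [0.0, 6.0]), (18, [1.0, 7.0]), (27, [1.0, 7.0])]
top 124 [(-36, [1.0, 6.0]), (-27, [-0.0, 6.0]), (-18, [3.0, 7.0]), (-9, [1.0, 5.0]), (0, [0.0, 7.0]), (9, [-0.0, 5.0]), (18, [1.0, 7.0]), (27, [2.0, 4.0])]
handle -25 161 [61.6 64.9] [-5.5  5.8]
handle -20 240 [66.  67.1] [-6.7  7. ]
handle -15 318 [66.5 73.3] [-10.9  11. ]
handle -10 377 [66.8 75.9] [-10.7  11.2]
handle -5 209 [66.5 68. ] [-7.6  7.8]
handle 0 212 [66.4 68. ] [-7.6  7.9]
pot stones 5 [[159.0, 180.0], [176.0, 184.0], [173.0, 194.0], [181.0, 200.0], [164.0, 203.0]] [np.float32(5.2), np.float32(3.6), np.float32(5.0), np.float32(7.0), np.float32(5.8)]
148 187 173 214
```

Request:
apply_moves --series '[{"offset": [0,0,0],"roll": 0,"fingers": 40},{"offset": [0,0,0],"roll": 0,"fingers": 40},{"offset": [0,0,0],"roll": 0,"fingers": 40},{"offset": [-40,0,0],"roll": 0,"fingers": 40},{"offset": [-80,0,0],"roll": 0,"fingers": 40},{"offset": [-120,0,0],"roll": 0,"fingers": 20},{"offset": [-160,0,0],"roll": 0,"fingers": 0},{"offset": [-200,0,0],"roll": 0,"fingers": 0},{"offset": [-200,0,-30],"roll": 5.5,"fingers": 0},{"offset": [-200,-35,-60],"roll": 5.5,"fingers": 0},{"offset": [-200,-70,-60],"roll": 5.5,"fingers": 0},{"offset": [-200,-70,-60],"roll": 5.5,"fingers": 0}]' --newtons 20

```text
clock: 44.08
eef_pos: [366.7, 317.1, 252.9]
tool_rot: [-0.538, 1.501, 0.535]
wrist_force: [0.3, 0.4, -0.7]
finger_gap: 0.2
```

```bash
cat >> h.py <<'E'
CC=np.array([477.5,346.]);CX=np.array([.772,.636]);CY=np.array([-.636,.772])
def case(X): d=X[...,:2]-CC; return d@CX,d@CY,X[...,2]
E
python3 - <<'E'
from h import *
s,R=where();print("tcp case",case(np.array(s["eef_pos"])))
for nm in("wrist","top","scene"):
    g=grab(nm);np.savez("e_"+nm+".npz",**g);X=cloud(g);a,b,z=case(X);i=g["img"].astype(int)
    m=((i[...,0]-i[...,2])>(16 if nm=="top" else 22))&(i[...,0]<235)&(i[...,0]>40)&(z<60)&(abs(a)<250)&(abs(b)<250);n,l,st,ce=cv2.connectedComponentsWithStats(m.astype(np.uint8));print(nm,"brown",[(int(st[k,4]),np.round([a[l==k].mean(),b[l==k].mean(),z[l==k].mean()]).tolist()) for k in range(1,n) if st[k,4]>8])
    for nme,k in(("rim front",(abs(b)<45)&(a>-60)&(a<-35)&(z>64)&(z<78)),("left rim",(abs(a)<40)&(b>40)&(b<65)&(z>64)&(z<78)),("lid",(abs(b)<60)&(a>30)&(a<95)&(z>140)&(z<195)),("latch>75",(abs(b)<40)&(a>-125)&(a<-62)&(z>75)&(z<115)),("lever",(abs(b)<14)&(a>-125)&(a<-60)&(z>40)&(z<75)),("behind",(abs(b)<40)&(a>100)&(a<190)&(z>20))):
        if k.sum()>4: print(" ",nme,k.sum(),"a",np.percentile(a[k],[3,50,97]).round(),"b",np.percentile(b[k],[3,50,97]).round(),"z",np.percentile(z[k],[3,50,97]).round())
w=dict(np.load("e_wrist.npz"));t=dict(np.load("e_top.npz"))
uv=proj(w,[[*(CC+CX*-60),60]])[0].astype(int);print(uv)
E
```

```text
t 44.08 tcp [366.7 317.1 252.9] gap 0.2 F [ 0.3  0.4 -0.7] q [ 0.71  0.09  1.88 -0.    1.17 -1.54]
R cols x,y,z
 [[ 0.002 -0.633  0.774]
 [-0.001  0.774  0.633]
 [-1.    -0.002  0.001]]
tray-rel tcp -116.9 -73.8
tcp case (np.float64(-103.87189938354123), np.float64(48.151399103732935), array(252.89493542))
wrist brown [(72, [-228.0, 180.0, -2.0]), (31, [-246.0, 158.0, -0.0]), (301, [-234.0, 201.0, -1.0]), (34, [-246.0, 226.0, -4.0]), (955, [-92.0, 222.0, 12.0]), (428, [3.0, -8.0, 26.0]), (51, [-16.0, 11.0, 25.0]), (102, [202.0, 44.0, 42.0])]
  rim front 335 a [-51. -49. -46.] b [-42.   0.  42.] z [66. 69. 70.]
  lid 178 a [54. 61. 68.] b [37. 45. 52.] z [165. 167. 168.]
  latch>75 161 a [-98. -96. -90.] b [-20.   1.  22.] z [81. 88. 89.]
  lever 568 a [-105.  -81.  -61.] b [-13.  -0.  13.] z [55. 58. 66.]
top brown [(10, [174.0, -67.0, 28.0]), (10, [106.0, -104.0, 40.0]), (92, [21.0, 2.0, 28.0]), (177, [-45.0, 238.0, 12.0]), (486, [-107.0, 227.0, 13.0]), (576, [-230.0, 206.0, -0.0])]
  left rim 27 a [ 7. 24. 38.] b [50. 52. 53.] z [65. 71. 73.]
  lid 716 a [42. 55. 70.] b [-50.   1.  51.] z [164. 169. 180.]
  behind 129 a [172. 180. 189.] b [-39. -27. -16.] z [23. 49. 70.]
scene brown [(162, [127.0, -97.0, 49.0]), (14, [158.0, -221.0, 24.0]), (12, [171.0, -68.0, 24.0]), (142, [207.0, 54.0, 35.0]), (133, [151.0, 92.0, 45.0]), (17, [210.0, 55.0, 5.0]), (17, [150.0, 96.0, 4.0]), (397, [-235.0, 200.0, -3.0]), (556, [-110.0, 229.0, 10.0]), (202, [-48.0, 239.0, 10.0])]
  rim front 64 a [-50. -46. -44.] b [-44.  -1.  41.] z [64. 67. 68.]
  left rim 104 a [-37.   1.  37.] b [51. 54. 57.] z [64. 66. 68.]
  lid 533 a [40. 55. 71.] b [-41.  42.  56.] z [142. 165. 177.]
  latch>75 50 a [-97. -93. -89.] b [-18.   9.  26.] z [76. 85. 87.]
  lever 119 a [-102.  -80.  -61.] b [-12.   1.  13.] z [53. 56. 64.]
  behind 226 a [171. 181. 189.] b [-39. -17. -12.] z [23. 44. 65.]
[226 200]
```

Request:
apply_moves --series '[{"offset": [0,-10,40],"roll": 0,"fingers": 0},{"offset": [0,-20,80],"roll": 0,"fingers": 0},{"offset": [0,-30,120],"roll": 0,"fingers": 0},{"offset": [0,-40,160],"roll": 0,"fingers": 0},{"offset": [0,-48,195],"roll": 0,"fingers": 0},{"offset": [0,-48,209],"roll": 0,"fingers": 0},{"offset": [10,-48,209],"roll": 0,"fingers": 0},{"offset": [50,-48,209],"roll": 0,"fingers": 0},{"offset": [90,-48,209],"roll": 0,"fingers": 0},{"offset": [101,-48,209],"roll": 0,"fingers": 0},{"offset": [101,-48,209],"roll": 0,"fingers": 0}]' --newtons 20

```text
clock: 45.15
eef_pos: [553.3, 415.3, 146.8]
tool_rot: [-0.541, 1.511, 0.537]
wrist_force: [-0.6, -0.5, -0.5]
finger_gap: 0.7
```

Run:
```python
from h import *
s,R=where();print("tcp case",case(np.array(s["eef_pos"])))
```

```text
t 45.15 tcp [553.3 415.3 146.8] gap 0.7 F [-0.6 -0.5 -0.5] q [ 0.64  0.52  1.53  0.    1.1  -1.62]
R cols x,y,z
 [[-0.007 -0.635  0.772]
 [-0.005  0.772  0.635]
 [-1.     0.001 -0.008]]
tray-rel tcp 84.4 -136.3
tcp case (np.float64(102.5884149397589), np.float64(5.284064007689151), array(146.78919072))
```

Request:
apply_moves --series '[{"offset": [0,0,0],"roll": 0,"fingers": 0},{"offset": [0,0,-22],"roll": 0,"fingers": 0},{"offset": [-3,0,-39],"roll": 0,"fingers": 0},{"offset": [-3,0,-56],"roll": 0,"fingers": 0},{"offset": [0,0,-73],"roll": 0,"fingers": 0},{"offset": [7,0,-89],"roll": 0,"fingers": 0},{"offset": [17,0,-103],"roll": 0,"fingers": 0},{"offset": [30,0,-114.5],"roll": 0,"fingers": 0},{"offset": [44,0,-123.5],"roll": 0,"fingers": 0},{"offset": [52,0,-127],"roll": 0,"fingers": 0},{"offset": [54,0,-127],"roll": 0,"fingers": 0},{"offset": [54,0,-127],"roll": 0,"fingers": 0}]'

```text
clock: 46.15
eef_pos: [458.7, 336.2, 100.2]
tool_rot: [-0.538, 1.503, 0.538]
wrist_force: [-7.7, -5.8, 17.3]
finger_gap: 0.2
```

Run:
```python
from h import *
s,R=where();print("tcp case",case(np.array(s["eef_pos"])))
for nm in("top","scene"):
    g=grab(nm);X=cloud(g);a,b,z=case(X)
    k=(abs(b)<50)&(a>-70)&(a<90)&(z>60)&(z<190)
    for lo in range(-70,90,20):
        q=k&(a>lo)&(a<lo+20)
        if q.sum()>5:print(nm,lo,q.sum(),np.percentile(z[q],[5,50,95]).round())
```

```text
t 46.15 tcp [458.7 336.2 100.2] gap 0.2 F [-7.7 -5.8 17.3] q [ 0.63  0.4   1.85  0.    0.89 -1.63]
R cols x,y,z
 [[ 0.    -0.635  0.773]
 [ 0.     0.773  0.635]
 [-1.     0.     0.   ]]
tray-rel tcp -38.4 -125.3
tcp case (np.float64(-20.710392810784974), np.float64(4.389325634212532), array(100.16471502))
top -70 42 [61. 81. 87.]
top -50 92 [ 75.  97. 103.]
scene -70 41 [73. 78. 83.]
scene -50 167 [ 96.  98. 146.]
scene -30 451 [ 97. 124. 160.]
scene -10 199 [ 97.  98. 100.]
scene 10 203 [97. 98. 99.]
scene 30 205 [68. 98. 99.]
```

Request:
apply_moves --series '[{"offset": [-25,0,0],"roll": 0,"fingers": 0},{"offset": [-50,-2,-10],"roll": 0,"fingers": 0},{"offset": [-50,-4.4,-50],"roll": 0,"fingers": 0},{"offset": [-50,-4.4,-90],"roll": 0,"fingers": 0},{"offset": [-50,-4.4,-106],"roll": 0,"fingers": 0},{"offset": [-35,-4.4,-106],"roll": 0,"fingers": 0},{"offset": [0,-4.4,-106],"roll": 0,"fingers": 0},{"offset": [20,-4.4,-106],"roll": 0,"fingers": 0},{"offset": [21,-4.4,-106],"roll": 0,"fingers": 0},{"offset": [21,-4.4,-106],"roll": 0,"fingers": 0}]'

```text
clock: 47.08
eef_pos: [380.1, 265.9, 76.8]
tool_rot: [-0.538, 1.503, 0.538]
wrist_force: [-0.0, -0.1, 0.2]
finger_gap: -0.0
```

```bash
cat >> h.py <<'E'
def latch():
    s,R=where();print("tcp case",np.round([float(q) for q in case(np.array(s["eef_pos"]))],1))
    for nm in("top","scene","wrist"):
        g=grab(nm);np.savez("l_"+nm+".npz",**g);X=cloud(g);a,b,z=case(X)
        for nme,k in(("loop/keeper z>74",(abs(b)<32)&(a>-125)&(a<-52)&(z>74)&(z<112)),("lever z5-72",(abs(b)<16)&(a>-125)&(a<-54)&(z>5)&(z<72)),("lidtop",(abs(b)<50)&(a>-45)&(a<40)&(z>85)&(z<112))):
            if k.sum()>4:
                print(nm,nme,k.sum(),"z",np.percentile(z[k],[3,50,97]).round())
                if nme!="lidtop":
                    for lo in range(-125,-50,10):
                        q=k&(a>lo)&(a<lo+10)
                        if q.sum()>3: print("    a",lo,q.sum(),"b",np.percentile(b[q],[5,95]).round(),"z",np.percentile(z[q],[5,50,95]).round())
E
python3 -c "
from h import *
latch()"
```

```text
t 47.08 tcp [380.1 265.9  76.8] gap -0.0 F [-0.  -0.1  0.2] q [ 0.61  0.3   2.09  0.    0.75 -1.65]
R cols x,y,z
 [[ 0.    -0.634  0.773]
 [ 0.     0.773  0.634]
 [-1.     0.     0.   ]]
tray-rel tcp -143.7 -119.5
tcp case [-1.261e+02  1.000e-01  7.680e+01]
top loop/keeper z>74 21 z [78. 80. 86.]
    a -65 7 b [-14.   3.] z [81. 85. 87.]
    a -55 14 b [-15.   4.] z [78. 80. 84.]
top lidtop 1642 z [ 98. 101. 105.]
scene loop/keeper z>74 203 z [ 76.  86. 110.]
    a -125 115 b [-3. 18.] z [ 77.  95. 110.]
    a -105 11 b [-15.  25.] z [84. 86. 87.]
    a -95 40 b [-18.  25.] z [76. 84. 86.]
    a -65 28 b [-8. 21.] z [76. 79. 83.]
    a -55 9 b [-10.  19.] z [75. 77. 78.]
scene lever z5-72 149 z [52. 56. 64.]
    a -105 30 b [-12.  14.] z [58. 62. 64.]
    a -95 24 b [-10.  15.] z [56. 58. 60.]
    a -85 31 b [-15.  11.] z [55. 56. 67.]
    a -75 33 b [-12.  16.] z [53. 55. 56.]
    a -65 31 b [-14.  12.] z [52. 53. 54.]
scene lidtop 839 z [ 97.  98. 100.]
wrist lidtop 118 z [ 99.  99. 100.]
```

Request:
apply_moves --series '[{"offset": [0,0,10],"roll": 0,"fingers": 0},{"offset": [0,0,18],"roll": 0,"fingers": 0},{"offset": [0,0,24],"roll": 0,"fingers": 0},{"offset": [0,0,30],"roll": 0,"fingers": 0},{"offset": [0,0,35],"roll": 0,"fingers": 0},{"offset": [0,0,40],"roll": 0,"fingers": 0},{"offset": [0,0,44],"roll": 0,"fingers": 0},{"offset": [0,0,48],"roll": 0,"fingers": 0},{"offset": [0,0,52],"roll": 0,"fingers": 0},{"offset": [0,0,52],"roll": 0,"fingers": 0}]'

```text
clock: 48.07
eef_pos: [420.5, 298.9, 76.1]
tool_rot: [-0.538, 1.502, 0.538]
wrist_force: [0.7, 0.1, -0.5]
finger_gap: 0.4
```

```bash
python3 -c "
from h import *
latch()"
```

```text
t 48.07 tcp [420.5 298.9  76.1] gap 0.4 F [ 0.7  0.1 -0.5] q [ 0.62  0.37  1.98  0.    0.79 -1.64]
R cols x,y,z
 [[ 0.    -0.634  0.773]
 [ 0.     0.773  0.634]
 [-1.    -0.     0.001]]
tray-rel tcp -91.9 -124.7
tcp case [-74.   -0.1  76.1]
top lidtop 415 z [ 97. 101. 105.]
scene loop/keeper z>74 264 z [ 75.  90. 111.]
    a -85 80 b [12. 19.] z [ 78.  95. 111.]
    a -75 97 b [10. 18.] z [ 76.  93. 110.]
    a -65 59 b [-9. 24.] z [ 75.  88. 108.]
    a -55 28 b [-12.  24.] z [76. 89. 91.]
scene lever z5-72 153 z [52. 57. 64.]
    a -105 37 b [-12.  14.] z [58. 61. 64.]
    a -95 31 b [-12.  14.] z [57. 57. 59.]
    a -85 34 b [-12.  13.] z [55. 56. 58.]
    a -75 22 b [-16.  15.] z [53. 55. 62.]
    a -65 29 b [-13.  13.] z [52. 53. 55.]
scene lidtop 846 z [ 97.  98. 100.]
wrist loop/keeper z>74 1222 z [ 77.  98. 111.]
    a -95 788 b [-12.  12.] z [ 79. 101. 111.]
    a -85 431 b [-13.  13.] z [ 78.  91. 108.]
wrist lever z5-72 1678 z [57. 60. 66.]
    a -105 624 b [-14.  14.] z [60. 65. 66.]
    a -95 583 b [-14.  14.] z [58. 60. 61.]
    a -85 461 b [-15.  15.] z [57. 58. 59.]
    a -75 9 b [-16.  16.] z [56. 57. 58.]
wrist lidtop 692 z [ 99. 100. 101.]
```

Request:
apply_moves --series '[{"offset": [0,0,-12],"roll": 0,"fingers": 0},{"offset": [0,0,-24],"roll": 0,"fingers": 0},{"offset": [6,0,-24],"roll": 0,"fingers": 0},{"offset": [12,0,-24],"roll": 0,"fingers": 0},{"offset": [18,0,-24],"roll": 0,"fingers": 0},{"offset": [24,0,-24],"roll": 0,"fingers": 0},{"offset": [30,0,-24],"roll": 0,"fingers": 0},{"offset": [36,0,-24],"roll": 0,"fingers": 0},{"offset": [42,0,-24],"roll": 0,"fingers": 0},{"offset": [48,0,-24],"roll": 0,"fingers": 0},{"offset": [54,0,-25],"roll": 0,"fingers": 0},{"offset": [54,0,-25],"roll": 0,"fingers": 0}]'

```text
clock: 49.22
eef_pos: [400.0, 282.2, 21.0]
tool_rot: [-0.538, 1.504, 0.538]
wrist_force: [-0.8, -1.3, -0.3]
finger_gap: 0.1
```

```bash
python3 -c "
from h import *
latch()"
```

```text
t 49.22 tcp [400.  282.2  21. ] gap 0.1 F [-0.8 -1.3 -0.3] q [ 0.61  0.43  2.06 -0.    0.65 -1.65]
R cols x,y,z
 [[-0.001 -0.634  0.773]
 [-0.001  0.773  0.634]
 [-1.     0.    -0.001]]
tray-rel tcp -118.1 -122.0
tcp case [-100.4    0.    21. ]
top lidtop 1279 z [ 98. 101. 105.]
scene loop/keeper z>74 58 z [74. 78. 92.]
    a -115 4 b [17. 19.] z [75. 76. 76.]
    a -105 7 b [17. 21.] z [75. 75. 76.]
    a -95 6 b [15. 21.] z [74. 75. 76.]
    a -65 26 b [-12.  18.] z [76. 79. 83.]
    a -55 13 b [-12.  26.] z [76. 82. 83.]
scene lever z5-72 205 z [18. 36. 65.]
    a -115 25 b [12. 16.] z [22. 35. 54.]
    a -105 47 b [12. 16.] z [21. 34. 58.]
    a -95 85 b [-12.  16.] z [18. 41. 66.]
    a -85 19 b [-11.  15.] z [18. 23. 29.]
    a -75 20 b [-12.  14.] z [31. 38. 44.]
    a -65 9 b [-11.  12.] z [44. 52. 53.]
scene lidtop 840 z [ 97.  98. 100.]
wrist loop/keeper z>74 1735 z [ 75.  81. 100.]
    a -115 1113 b [-14.  15.] z [75. 80. 90.]
    a -105 271 b [-4.  4.] z [ 82.  84. 109.]
    a -95 44 b [-4.  4.] z [ 99. 100. 111.]
    a -65 307 b [-5.  5.] z [75. 79. 83.]
wrist lever z5-72 2105 z [25. 54. 71.]
    a -115 2105 b [-13.  13.] z [26. 54. 70.]
```

Request:
apply_moves --series '[{"offset": [2,0,4],"roll": 0,"fingers": 0},{"offset": [4,0,8],"roll": 0,"fingers": 0},{"offset": [6,0,12],"roll": 0,"fingers": 0},{"offset": [7,0,16],"roll": 0,"fingers": 0},{"offset": [7,0,19],"roll": 0,"fingers": 0},{"offset": [7,0,22],"roll": 0,"fingers": 0},{"offset": [7,0,25],"roll": 0,"fingers": 0},{"offset": [7,0,28],"roll": 0,"fingers": 0},{"offset": [7,0,28],"roll": 0,"fingers": 0}]'

```text
clock: 50.12
eef_pos: [422.3, 300.4, 15.1]
tool_rot: [-0.538, 1.503, 0.538]
wrist_force: [-0.5, 0.5, -0.4]
finger_gap: 0.5
```

```bash
python3 -c "
from h import *
latch()"
```

```text
t 50.12 tcp [422.3 300.4  15.1] gap 0.5 F [-0.5  0.5 -0.4] q [ 0.62  0.47  2.   -0.    0.67 -1.64]
R cols x,y,z
 [[-0.    -0.634  0.773]
 [-0.     0.773  0.634]
 [-1.     0.    -0.   ]]
tray-rel tcp -89.5 -124.9
tcp case [-71.6  -0.1  15.1]
top lidtop 542 z [ 98. 101. 105.]
scene lever z5-72 139 z [ 7. 29. 64.]
    a -85 37 b [12. 16.] z [17. 30. 57.]
    a -75 48 b [12. 16.] z [16. 29. 63.]
    a -65 54 b [-2. 16.] z [ 7. 27. 58.]
scene lidtop 854 z [ 97.  98. 100.]
wrist loop/keeper z>74 2411 z [ 75. 108. 112.]
    a -105 1248 b [-27.  28.] z [108. 110. 112.]
    a -85 580 b [-11.  11.] z [74. 78. 87.]
    a -75 272 b [-4.  4.] z [ 75.  78. 110.]
    a -65 118 b [-4.  4.] z [ 81.  84. 104.]
    a -55 191 b [-4.  4.] z [79. 84. 86.]
wrist lever z5-72 2593 z [19. 52. 71.]
    a -85 2593 b [-14.  14.] z [21. 52. 70.]
```

Request:
apply_moves --series '[{"offset": [0,0,2],"roll": 0,"fingers": 0},{"offset": [0,0,4],"roll": 0,"fingers": 0},{"offset": [0,0,5],"roll": 0,"fingers": 0},{"offset": [0,0,5],"roll": 0,"fingers": 0}]'

```text
clock: 50.6
eef_pos: [422.0, 300.3, 14.6]
tool_rot: [-0.541, 1.512, 0.536]
wrist_force: [-12.7, -11.1, 14.2]
finger_gap: 0.2
```

Request:
apply_moves --series '[{"offset": [0,0,0],"roll": 0,"fingers": 0},{"offset": [0,0,-15],"roll": 0,"fingers": 0},{"offset": [0,0,-50],"roll": 0,"fingers": 0},{"offset": [-10,0,-80],"roll": 0,"fingers": 0},{"offset": [-50,0,-80],"roll": 0,"fingers": 0},{"offset": [-90,0,-80],"roll": 0,"fingers": 0},{"offset": [-130,0,-80],"roll": 0,"fingers": 0},{"offset": [-170,0,-80],"roll": 0,"fingers": 0},{"offset": [-190,0,-80],"roll": 0,"fingers": 0},{"offset": [-190,0,-80],"roll": 0,"fingers": 0}]'

```text
clock: 51.43
eef_pos: [366.8, 254.5, 210.2]
tool_rot: [-0.535, 1.494, 0.539]
wrist_force: [0.5, 0.3, 0.1]
finger_gap: 0.6
```

Run:
```python
from h import *
latch()
g=dict(np.load("l_scene.npz"));f=dict(np.load("l_top.npz"));w=dict(np.load("l_wrist.npz"))
a=cv2.resize(g["img"][150:270,190:390],(500,300),interpolation=2);b=cv2.resize(f["img"][120:280,170:330],(300,300),interpolation=2)
uv=proj(w,[[*(CC+CX*-55),50]])[0].astype(int);print(uv)
x0=np.clip(uv[0]-70,0,372);y0=np.clip(uv[1]-60,0,264);c=cv2.resize(w["img"][y0:y0+120,x0:x0+140],(350,300),interpolation=2)
t=dict(np.load("d_wrist.npz"));d=cv2.resize(t["img"][150:240,120:225],(350,300),interpolation=2)
lo=np.hstack([c,d]);lo=np.hstack([lo,np.zeros((300,100,3),np.uint8)]);cv2.imwrite("pics/final.png",np.vstack([np.hstack([a,b]),lo])[:,:,::-1])
```

```text
t 51.43 tcp [366.8 254.5 210.2] gap 0.6 F [0.5 0.3 0.1] q [ 0.6   0.07  2.01 -0.    1.05 -1.65]
R cols x,y,z
 [[ 0.008 -0.634  0.773]
 [ 0.005  0.773  0.634]
 [-1.    -0.001  0.009]]
tray-rel tcp -161.2 -118.1
tcp case [-1.437e+02 -2.000e-01  2.102e+02]
top loop/keeper z>74 49 z [77. 85. 88.]
    a -65 24 b [-13.  15.] z [78. 86. 89.]
    a -55 25 b [-18.  17.] z [78. 83. 87.]
top lever z5-72 50 z [ 8. 16. 54.]
    a -65 50 b [-13.  14.] z [ 8. 16. 54.]
top lidtop 1644 z [ 98. 101. 105.]
scene loop/keeper z>74 37 z [75. 82. 84.]
    a -65 23 b [-10.  18.] z [75. 80. 83.]
    a -55 14 b [-14.  24.] z [78. 83. 84.]
scene lever z5-72 21 z [ 6. 13. 53.]
    a -65 20 b [-3. 15.] z [ 7. 13. 53.]
scene lidtop 849 z [ 97.  98. 100.]
wrist lidtop 143 z [ 98. 100. 100.]
[261 244]
```

View pics/final.png

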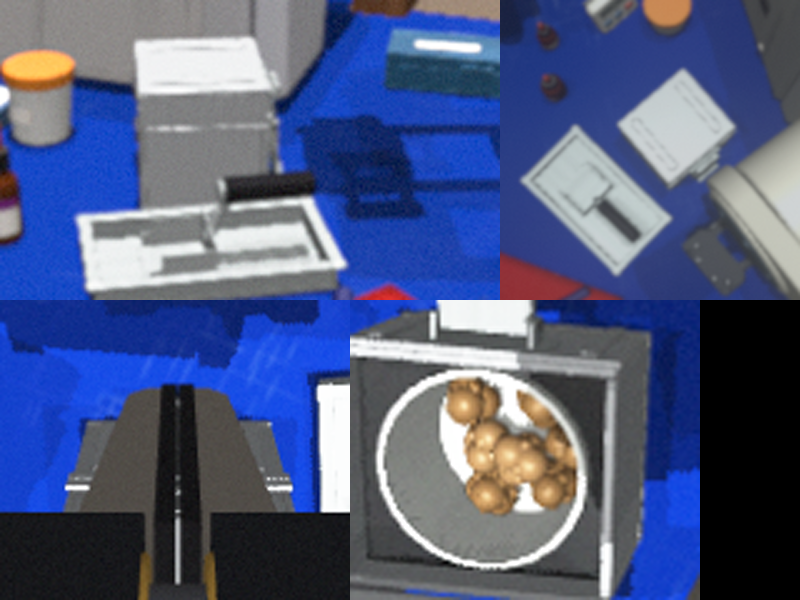

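Run:
```python
from h import *
a=cloud(dict(np.load("top0.npz")));b=cloud(dict(np.load("l_top.npz")))
for X in(a,b):
    k=(X[...,0]>500)&(X[...,0]<680)&(X[...,1]>400)&(X[...,1]<560)&(X[...,2]>50)&(X[...,2]<100)
    n,l,st,ce=cv2.connectedComponentsWithStats(k.astype(np.uint8));print([X[l==q].mean(0).round().tolist() for q in range(1,n) if st[q,4]>25])
print(robot.job_done())
```

```text
[[651.0, 430.0, 64.0], [611.0, 512.0, 69.0], [541.0, 505.0, 68.0]]
[[651.0, 430.0, 64.0], [611.0, 512.0, 68.0], [541.0, 505.0, 66.0]]
the job is handed in; nothing more can be done
None
```

The job is done and handed in, at about 51 s on the robot's clock. All seven stones should be in the pot, the case is shut and latched, and the scoop lies flat in the empty tray.

**Stones:** They went into the pot in three loads of 3, 3 and 1, tipped by easing the grip so the scoop swung nose-down. One stone popped over the tray's end wall onto the worktop during the first pass. I pushed it back against the outside of the tray with the scoop, scooped it up and tipped it in. The fingers never touched a stone.

**Last checks:**
- **Pot:** before shutting, the picture showed a cluster of stones, some partly hidden. Six were counted clearly; I infer the seventh, because none was left in the tray or on the worktop. An automatic count on that picture gave only 5 separate peaks, because the stones overlap.
- **Lid:** its top reads about 98–101 mm, against 100 mm expected when shut.
- **Latch:** the loop's bar sits at about 83 mm in the keeper. The lever lies flat against the case front after a final push of about 17 N, and it stayed there when the arm withdrew.
- **Bystanders:** three objects in the check area (two tall objects and a bottle) read the same position before and after. The rest look undisturbed in the picture.

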